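# Fetch the footrest from under the drying booth's shutter and crate it with its mate

## Task

Lift the drying booth's clear front shutter by its red grip, nearly to the top where it stays up by itself, and let go of it without letting it drop. Reach under it, draw the motorcycle footrest out by its near end, lay it down on the green mat clear in front of the booth and let go; then take it again by its middle and lower it, not drop it, into the empty compartment of the orange crate so that it lies flat beside its mate. Leave the shutter up and all the other things where they are.

Things in the scene. Friction and masses are not known exactly. Their poses are not given: they have to be found in the camera images.
- booth: fixed open-frame drying booth, 340 wide (y), 290 high, front guide posts 500 high. Origin on the bench under the middle of the shutter; +x points into it, z up. Floor: steel plate 4 mm thick, x 0 to 260; in front a green mat 4 mm thick, x -230 to 0, y -115 to 115. The 296 wide front opening is closed by the shutter (12 thick, centred on x = 0); sides, back and roof are closed by panes and bars
- shutter (a joint): lift of the clear shutter (red lower rail, 250 high) in its upright guides, in m: 0 shut (lower edge on the booth floor), 0.20 top stop. 0.6 kg; a small weight arm beside the left guide post (booth +y) swings back as it rises and takes more of its weight the higher it is: let go below about 0.12 it may fall shut, above that guide friction holds it. Raising it takes up to 12 N
- shutter_grip (a point): point to grip on the red grip block that juts toward booth -x from the shutter, 80 mm left (booth +y) of its middle, to 56 mm before its plane: 22 wide (y), 36 high (z). The point is half-way up, 18 mm from its outer end, 32 mm from the shutter frame; it rises with the shutter, 125 mm above the bench when shut. Axes as the booth's. Pinch its sides from the front, tilted 20 to 45 degrees
- footrest_mid (a point): centre (half-way up) of the loose footrest, a bar 150 long (its x, -75 to +75), 32 wide (y), 28 high (z), 0.3 kg, black ribbed, an orange end plate at -x, a steel fork at +x. It starts lying on the booth floor, orange end toward the opening and 20 to 50 mm behind the shutter; grip this near end tilted about 45 degrees, closing across its width
- crate_empty (a point): centre of the floor of the empty compartment of the orange crate (fixed, 210 x 180, walls and one lengthwise divider 45 high, 5 thick). The compartment is 200 long (x) and 82 wide (y), its floor 5 mm above the bench; z up. The crate's centre lies 44 mm to this point's +y, the mate's compartment beyond it. Crate and yellow tray may swap sides
- mate_mid (a point): centre of the mate, an equal footrest lying in the other compartment of the crate: leave alone
- tray: fixed yellow open tray, 210 x 180 x 45 mm, origin under its centre; not used
- indicator: orange turn-signal lamp, 52 across, 72 high, standing in the tray; origin under its centre: leave alone
- hub_cap: metal hub cap, 64 across, 40 high, standing in the tray; origin under its centre: leave alone
- lamp_shell: metal lamp shell, 72 across, 76 high, standing in the booth beside the footrest; origin under its centre: leave alone
- spray: blue bottle with red cap, 60 across, 170 high, standing beside the booth: leave alone
- wax: metal can, 80 across, 90 high, standing beside the booth: leave alone
- wrench: steel wrench, 190 long, lying at the right of the bench: leave alone
There are look-alikes about, which are no part of the job. Leave any yellow look-alike of the part that bears footrest_mid alone.

How it is judged:
By the outcome, as a careful person would: the job done as asked, in the order asked, and still so for the second after the job is handed in, with the robot touching nothing.
It also fails if it takes over 72 s, if anything falls off the work surface, if the arm or the gripper's body presses on something with over 40 N, if the wrist force passes 120 N, or if a joint passes its speed limit or range.

## Robot

A 7-joint arm with a two-finger parallel gripper is mounted at the origin on the work surface. World frame = base frame: x ahead of the robot, y to its left, z up, the work surface at z = 0. Lengths are in m, angles in rad, forces in N, time in s.
With the tool pointing down it reaches from about 0.4 to 0.9 m from the base axis. Payload 5.5 kg.
Tool frame: the origin (TCP) lies midway between the tips of the shut fingers; the grasp point (between the pads) lies robot.grip_depth behind it (robot.grip_depth is the distance from the TCP to the grasp point, in m); z points along the fingers, x is the direction in which the jaws open and shut, and the axes are right-handed (so a half turn about z gives the same grasp; the last joint's range is limited). The gripper opens to 85 mm and grips with 20 to 120 N. Pads are 22 mm wide; open, the fingers measure 114 mm over their backs; the gripper's body (76 mm by 85 mm) begins 54 mm behind the grasp point. The pads swing forward as they close: fully open they stand 13 mm farther back than shut.
Start: joints at [1.442, 0.501, -0.427, 1.55, 0.221, 1.138, -0.21], TCP at [0.248, -0.601, 0.231] pointing down, gripper open.
Joint ranges: [-2.88, 2.88], [-0.31, 2.03], [-1.54, 1.56], [0.2, 2.42], [-1.41, 4.55], [0.19, 2.02], [-2.57, 2.57]. Speed limits (rad/s): [2.57, 2.57, 3.14, 3.14, 3.14, 3.14, 3.14].

## Interface

Orientations are given as a rotation vector (axis times angle).
In Python, from bench import readout, vision, robot gives the robot as it stands. The module is installed in compiled form; this text tells all that it offers.
- The arm moves only by the tool drive_tool, never from a script. Its argument "series" is a list of rows, each an object of numbers: "rx", "ry", "rz": the turn, a rotation vector about the world's x, y, z in rad; "x", "y", "z": the shift along the world's x, y, z in cm; "hand": the opening, from -1 (shut) to 1 (fully open). In form: [{"rx": .., "ry": .., "rz": .., "x": .., "y": .., "z": .., "hand": ..}, ...]. A call has 1 to 20 rows; each row is the pose to reach, as a shift and turn from the pose commanded when the call began; what a row does not reach only later rows make up. A row lasts 1/10 s, in which the tool goes at most 50 mm and 8.59 degrees, less where a joint would pass 70% of its speed; a pose out of reach is approached as far as the arm can. A call with a gripper value outside its range is refused whole. The fingers move at their own pace and stop on an object; "grip_force" is the grip in N (left out, the last holds). Time passes only in rows, so rows that repeat a pose let the fingers close. It gives the time, the measured TCP pose, the force and the opening at its end, in the units of the state.
- readout.get_obs(): the state, without advancing time (a new reading comes with each control period).
- vision.read_camera(name): name is "scene" or "top"; returns a dict with "color" (384x512x3 uint8, red, green, blue), "z_map" (384x512 float32, m along the optical axis (not along the pixel's ray), 0 where there is no reading), "fx", "fy", "cx", "cy" (pixels), "world_from_camera" (4x4, takes a point from camera to world coordinates). Camera axes: x right, y down, z forward; pixel columns grow to the right and rows downward; lengths in m; the calibration is good to about 2 mm. A picture is of the moment at which its call begins.
- robot.close_job(): hands the job in, once; it reports no verdict.
The state is a dict: "t": time; "joint_pos": joint angles; "dq": joint speeds; "effort": joint torques, N m; "eef_pos": TCP position; "orientation": TCP orientation; "ft_force": force on the tool from outside, world axes, zero at the start; "moment": the same for the moment, N m; "width": opening from 0.0 (shut) to 1.0 (fully open).
Only numpy, scipy, OpenCV 4.12 (cv2) and the standard library are available. Lean on these libraries where they do the work, as an engineer would, in place of code of your own. Each camera call takes 0.05 s, during which the arm holds its last target.

## Working session

There is one attempt and no reset: what is moved stays moved. The work goes in short steps, Python scripts to look and compute and a tool call to move; the robot and the scene stay as the last step left them, time stands still between calls to the robot, and variables do not carry over. Pictures are saved under pics/ and viewed, and the job is handed in when it is done.

Besides the shell and the picture viewer there is one more tool, called after "Call:" by a JSON object that holds its "op" and its "data", one argument or row to a line. drive_tool: Moves the arm, as the interface text tells. Its arguments: {"type":"object","properties":{"series":{"type":"array"},"grip_force":{"type":"number"}},"required":["series"]}

```bash
mkdir -p pics; cat > h.py <<'E'
import numpy as np, cv2
from bench import readout, vision, robot
def snap(name,fn):
    c=vision.read_camera(name); np.savez('pics/'+fn+'.npz',**{k:np.array(v) for k,v in c.items()})
    cv2.imwrite('pics/'+fn+'.png',cv2.resize(c['color'][:,:,::-1],None,fx=1.5,fy=1.5,interpolation=cv2.INTER_CUBIC)); return c
def load(fn): return dict(np.load('pics/'+fn+'.npz'))
def crop(c,u0,v0,u1,v1,s,fn):
    cv2.imwrite('pics/'+fn+'.png',cv2.resize(c['color'][v0:v1,u0:u1,::-1],None,fx=s,fy=s,interpolation=cv2.INTER_CUBIC))
def pt(c,u,v,z=None):
    d=np.array([(u-c['cx'])/c['fx'],(v-c['cy'])/c['fy'],1.]); T=c['world_from_camera']
    if z is None:
        return T[:3,:3]@(d*c['z_map'][int(round(v)),int(round(u))])+T[:3,3]
    r=T[:3,:3]@d; o=T[:3,3]; return o+r*(z-o[2])/r[2]
def cloud(c):
    v,u=np.mgrid[:384,:512]; z=c['z_map']
    P=np.stack([(u-c['cx'])/c['fx']*z,(v-c['cy'])/c['fy']*z,z],-1)
    T=c['world_from_camera']; return P@T[:3,:3].T+T[:3,3]
E
python3 - <<'E'
from h import *
np.set_printoptions(precision=4,suppress=True)
for n in('scene','top'):
    c=snap(n,n+'0'); print(n,c['fx'],c['world_from_camera'])
print(readout.get_obs(),robot.grip_depth)
E
```

```text
scene 475.5271566925347 [[-0.1024  0.6551 -0.7486  1.6993]
 [ 0.9945  0.0524 -0.0902  0.0522]
 [-0.0199 -0.7538 -0.6569  1.0808]
 [ 0.      0.      0.      1.    ]]
top 360.7098631264887 [[ 0.0164 -0.9949  0.0994  0.4375]
 [-0.9997 -0.0144  0.0211 -0.0918]
 [-0.0195 -0.0997 -0.9948  1.3595]
 [ 0.      0.      0.      1.    ]]
{'t': 0.1, 'joint_pos': array([ 1.4422,  0.5017, -0.4268,  1.5514,  0.2208,  1.1383, -0.2103]), 'dq': array([-0.0003, -0.0013, -0.0016, -0.0034, -0.0007, -0.0002,  0.0012]), 'effort': array([ -0.0112, -57.0814,  -5.8386, -28.1748,   0.0106,   0.0057,
        -0.    ]), 'eef_pos': array([ 0.2479, -0.6002,  0.2304]), 'orientation': array([-2.6106,  1.7459,  0.0023]), 'ft_force': array([ 0.0801,  0.4423, -0.1153]), 'moment': array([ 0.044 , -0.0088, -0.0278]), 'width': 0.999186711836677} 0.0187
```

View pics/scene0.png

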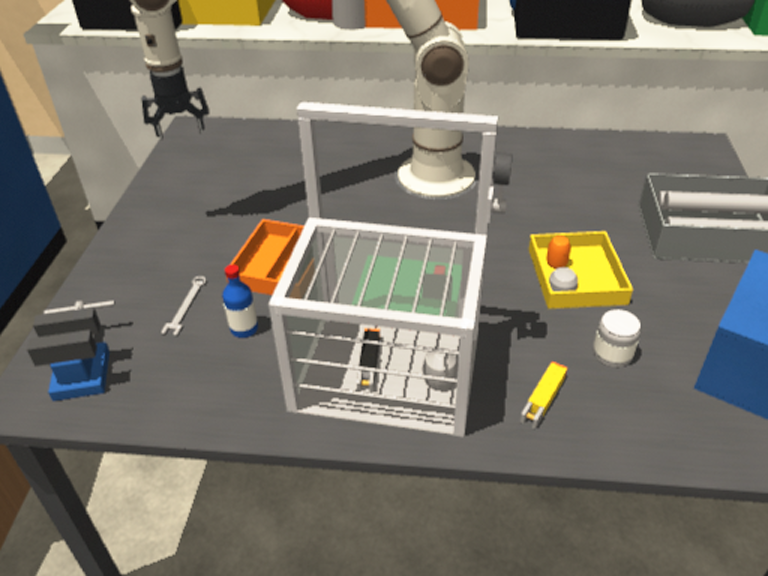

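View pics/top0.png

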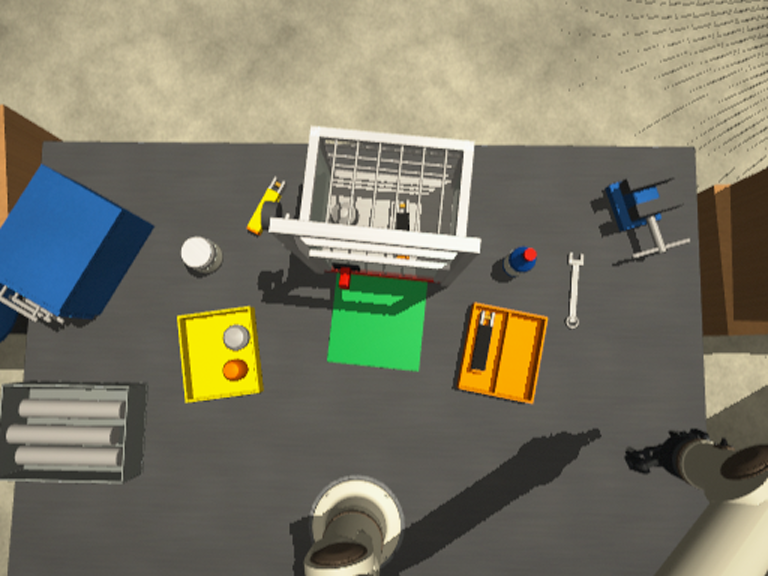

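The top view shows the booth at about (390,190), the red grip near (345,275) and the mat near (378,322). The crate is at about (500,352), with its empty compartment on the right. The footrest is inside the booth at about (402,225).

```bash
python3 - <<'E'
from h import *
c=load('top0'); crop(c,170,75,330,255,4.4,'t_booth'); crop(c,290,190,380,280,6.5,'t_crate')
s=load('scene0'); crop(s,170,60,350,300,2.5,'s_booth')
crop(s,220,200,320,280,7,'s_foot')
E
```

```text
(no output)
```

View pics/t_booth.png

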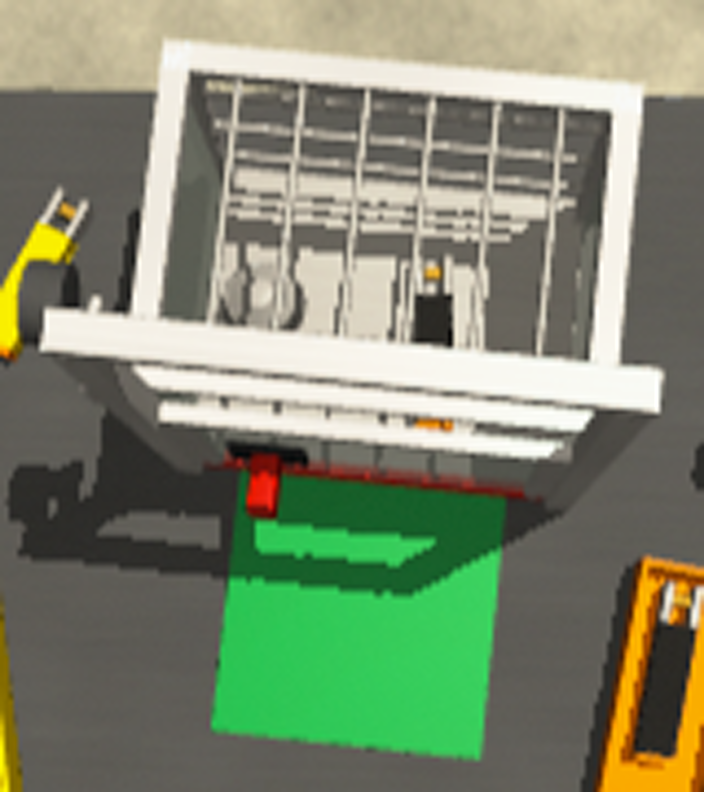

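View pics/t_crate.png

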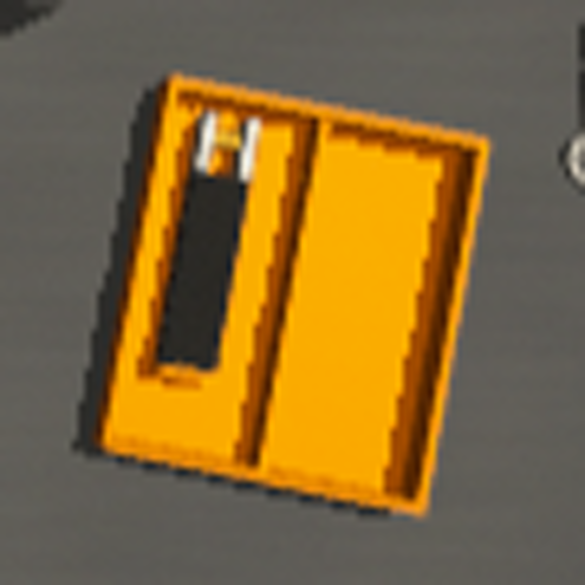

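View pics/s_foot.png

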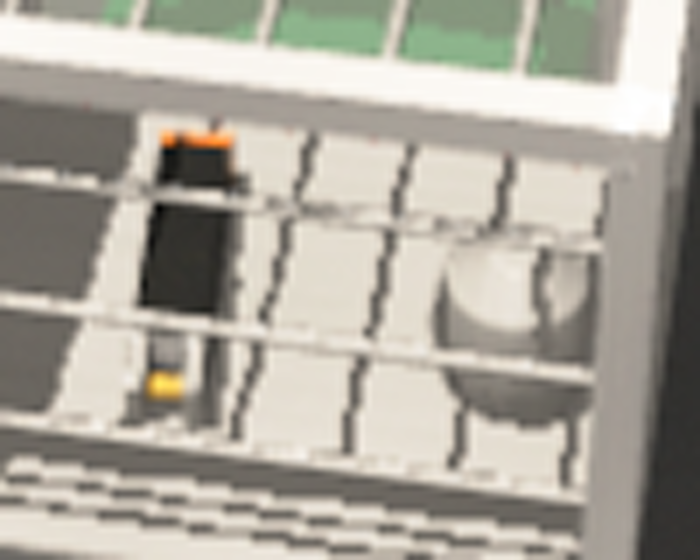

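```bash
cat >> h.py <<'E'
def cp(c,u0,v0,s,x,y,z): return pt(c,u0+(x+.5)/s-.5,v0+(y+.5)/s-.5,z)
E
python3 - <<'E'
from h import *
np.set_printoptions(precision=4,suppress=True)
c=load('top0');s=load('scene0')
M=[cp(c,170,75,4.4,*p,0.004) for p in((213,730),(482,760),(505,497),(238,475))]
print('mat',np.array(M))
m0,m1=M[0],M[1]; ey=(m0-m1)/np.linalg.norm(m0-m1); print('width',np.linalg.norm(m0-m1)); 
print('right side len', np.linalg.norm(M[2]-M[1]))
K=[cp(c,290,190,6.5,*p,0.045) for p in((170,75),(490,142),(425,515),(98,448))]
K=np.array(K);print('crate',K,K.mean(0),[np.linalg.norm(K[i]-K[i-1]) for i in range(4)])
# footrest edges scene: near-end top
F=[cp(s,220,200,7,*p,0.032) for p in((163,146),(232,146),(140,303),(222,318))]
print('foot scene',np.array(F))
F=[cp(c,170,75,4.4,*p,0.032) for p in((416,290),(453,294),(415,343),(450,345))]
print('foot top',np.array(F))
print('orange top view',cp(c,170,75,4.4,416,420,0.032),cp(c,170,75,4.4,453,428,.032))
# mat fit via mask
hsv=cv2.cvtColor(c['color'],cv2.COLOR_RGB2HSV)
m=((hsv[...,0]>55)&(hsv[...,0]<85)&(hsv[...,1]>120)); v,u=np.where(m)
P=np.array([pt(c,a,b,.004)[:2] for a,b in zip(u,v)]).astype(np.float32)
r=cv2.minAreaRect(P*1000);print(r,cv2.boxPoints(r))
# grip
W=cloud(c); red=((hsv[...,0]<5)|(hsv[...,0]>175))&(hsv[...,1]>180)&(hsv[...,2]>120)
v,u=np.where(red); k=(u>200)&(u<290)&(v>160)&(v<200)
Q=W[v[k],u[k]]; 
for a,b,q in zip(u[k],v[k],Q):
    if b>180 : print(a,b,q)
E
```

```text
mat [[ 0.3927  0.0779  0.004 ]
 [ 0.3714 -0.1505  0.004 ]
 [ 0.5953 -0.1679  0.004 ]
 [ 0.6111  0.0622  0.004 ]]
width 0.2293732308273304
right side len 0.22455841743657406
crate [[ 0.5425 -0.2801  0.045 ]
 [ 0.5077 -0.4579  0.045 ]
 [ 0.3023 -0.4197  0.045 ]
 [ 0.3354 -0.2405  0.045 ]] [ 0.4219 -0.3495  0.045 ] [np.float64(0.21085438542062035), np.float64(0.18119324181985044), np.float64(0.20891846990084514), np.float64(0.1822283821141859)]
foot scene [[ 0.6558 -0.1182  0.032 ]
 [ 0.6533 -0.0875  0.032 ]
 [ 0.7504 -0.1163  0.032 ]
 [ 0.7559 -0.0806  0.032 ]]
foot top [[ 0.7687 -0.089   0.032 ]
 [ 0.7655 -0.1205  0.032 ]
 [ 0.7227 -0.0888  0.032 ]
 [ 0.7213 -0.1185  0.032 ]]
orange top view [ 0.6565 -0.0906  0.032 ] [ 0.6501 -0.1219  0.032 ]
((493.2224426269531, -43.778404235839844), (230.3805389404297, 222.77420043945312), 84.94677734375) [[ 372.1222 -148.7099]
 [ 594.0306 -168.3321]
 [ 614.3227   61.1531]
 [ 392.4143   80.7753]]
229 182 [0.5954 0.0283 0.1439]
230 182 [0.5958 0.0252 0.1413]
231 182 [0.5956 0.0216 0.1432]
245 182 [ 0.6113 -0.0199  0.0277]
246 182 [ 0.6106 -0.0239  0.
[... 839 characters left out ...]
82  0.0248 0.1422]
231 186 [0.5822 0.0215 0.1403]
232 186 [0.582  0.0179 0.1425]
227 187 [0.5783 0.0349 0.1426]
228 187 [0.579  0.032  0.1374]
229 187 [0.5786 0.0282 0.1414]
230 187 [0.5782 0.0245 0.1447]
231 187 [0.5788 0.0214 0.1406]
232 187 [0.5783 0.0176 0.1448]
226 188 [0.5749 0.0382 0.1425]
227 188 [0.5756 0.0354 0.1364]
228 188 [0.5749 0.0314 0.1428]
229 188 [0.5751 0.0281 0.1415]
230 188 [0.5747 0.0243 0.1458]
231 188 [0.5752 0.0212 0.142 ]
232 188 [0.5752 0.0177 0.1427]
226 189 [0.5715 0.0381 0.1425]
227 189 [0.5721 0.0352 0.1376]
228 189 [0.5717 0.0314 0.1411]
229 189 [0.5715 0.0278 0.1436]
230 189 [0.5717 0.0246 0.1418]
231 189 [0.5717 0.0211 0.1424]
231 190 [0.5685 0.0212 0.1403]
```

```bash
cat >> h.py <<'E'
from scipy.spatial.transform import Rotation as R
A=np.deg2rad(-5.05); O=np.array([.6114,-.0549,0]); ex=np.array([np.cos(A),np.sin(A),0]); ey=np.array([-np.sin(A),np.cos(A),0]); ez=np.array([0,0,1.])
def b2w(p): return O+p[0]*ex+p[1]*ey+p[2]*ez
def w2b(p): d=np.asarray(p)-O; return np.array([d@ex,d@ey,d[2]])
def ori(tilt,yaw):  # yaw of forward dir in world deg
    t=np.deg2rad(tilt);y=np.deg2rad(yaw)
    f=np.array([np.cos(y),np.sin(y),0]); s=np.array([-np.sin(y),np.cos(y),0])
    z=np.sin(t)*f-np.cos(t)*ez
    return [R.from_matrix(np.stack([k*s,np.cross(z,k*s),z],1)) for k in(1,-1)]
def goal(tcp,tilt,yaw,k=None):
    o=readout.get_obs(); C=R.from_rotvec(o['orientation'])
    rv=[(g*C.inv()).as_rotvec() for g in ori(tilt,yaw)]
    i=np.argmin([np.linalg.norm(r) for r in rv]) if k is None else k
    print('k',i,'shift cm',np.round((np.asarray(tcp)-o['eef_pos'])*100,2),'rv',np.round(rv[i],3),'deg',np.rad2deg(np.linalg.norm(rv[i])).round(1))
def zt(tilt,yaw): t=np.deg2rad(tilt);y=np.deg2rad(yaw); return np.array([np.sin(t)*np.cos(y),np.sin(t)*np.sin(y),-np.cos(t)])
def st():
    o=readout.get_obs(); C=R.from_rotvec(o['orientation']).as_matrix()
    print('t',round(o['t'],2),'tcp',o['eef_pos'].round(4),'booth',w2b(o['eef_pos']).round(4),'xt',C[:,0].round(3),'zt',C[:,2].round(3),'F',o['ft_force'].round(1),'w',round(o['width'],3),'q',o['joint_pos'].round(2))
E
python3 - <<'E'
from h import *
st()
G=b2w([-.038,.08,.125]); T=G+.0187*zt(40,-5); print('grip',G,T)
goal(T,40,-5);goal(T,40,-5,1); goal(T-.12*zt(40,-5),40,-5)
c=load('top0');W=cloud(c)
for u,v in((228,140),(155,170),(347,172)):print(u,v,W[v,u])
E
```

```text
t 0.1 tcp [ 0.2479 -0.6002  0.2304] booth [-0.3141 -0.5752  0.2304] xt [ 0.382 -0.924 -0.002] zt [-0.001  0.002 -1.   ] F [ 0.1  0.4 -0.1] w 0.999 q [ 1.44  0.5  -0.43  1.55  0.22  1.14 -0.21]
grip [0.58058951 0.02813441 0.125     ] [0.5925639  0.02708679 0.11067497]
k 1 shift cm [ 34.47  62.73 -11.97] rv [ 0.105 -0.697 -0.46 ] deg 48.2
k 1 shift cm [ 34.47  62.73 -11.97] rv [ 0.105 -0.697 -0.46 ] deg 48.2
k 1 shift cm [26.78 63.4  -2.78] rv [ 0.105 -0.697 -0.46 ] deg 48.2
228 140 [0.75604915 0.04154246 0.08419695]
155 170 [ 0.65701389  0.32877516 -0.00294524]
347 172 [ 0.63707407 -0.37429187  0.13206726]
```

Call:
{"op": "drive_tool", "data": {
  "series": [
    {"x":0,"y":0,"z":10},
    {"x":0,"y":0,"z":10},
    {"x":18,"y":30,"z":10},
    {"x":18,"y":30,"z":10},
    {"x":18,"y":30,"z":10},
    {"x":18,"y":30,"z":10},
    {"x":18,"y":30,"z":10},
    {"x":18,"y":30,"z":10},
    {"x":18,"y":30,"z":10},
    {"x":18,"y":30,"z":10},
    {"x":22,"y":63,"z":8,"rx":0.105,"ry":-0.697,"rz":-0.46},
    {"x":22,"y":63,"z":8,"rx":0.105,"ry":-0.697,"rz":-0.46},
    {"x":22,"y":63,"z":8,"rx":0.105,"ry":-0.697,"rz":-0.46},
    {"x":22,"y":63,"z":8,"rx":0.105,"ry":-0.697,"rz":-0.46},
    {"x":22,"y":63,"z":8,"rx":0.105,"ry":-0.697,"rz":-0.46},
    {"x":22,"y":63,"z":8,"rx":0.105,"ry":-0.697,"rz":-0.46},
    {"x":22,"y":63,"z":8,"rx":0.105,"ry":-0.697,"rz":-0.46},
    {"x":22,"y":63,"z":8,"rx":0.105,"ry":-0.697,"rz":-0.46},
    {"x":22,"y":63,"z":8,"rx":0.105,"ry":-0.697,"rz":-0.46},
    {"x":22,"y":63,"z":8,"rx":0.105,"ry":-0.697,"rz":-0.46}
  ]
}}

```text
validation failed for argument at $.se...
```

```bash
python3 - <<'E'
from h import *
st()
G=b2w([-.038,.08,.125]); T=G+.0187*zt(40,-5)
goal(T,40,-5); goal(T-.12*zt(40,-5),40,-5)
E
```

```text
t 0.1 tcp [ 0.2479 -0.6002  0.2304] booth [-0.3141 -0.5752  0.2304] xt [ 0.382 -0.924 -0.002] zt [-0.001  0.002 -1.   ] F [ 0.1  0.4 -0.1] w 0.999 q [ 1.44  0.5  -0.43  1.55  0.22  1.14 -0.21]
k 1 shift cm [ 34.47  62.73 -11.97] rv [ 0.105 -0.697 -0.46 ] deg 48.2
k 1 shift cm [26.78 63.4  -2.78] rv [ 0.105 -0.697 -0.46 ] deg 48.2
```

Call:
{"op": "drive_tool", "data": {
  "series": [
    {"rx":0,"ry":0,"rz":0,"x":0,"y":0,"z":10,"hand":1},
    {"rx":0,"ry":0,"rz":0,"x":0,"y":0,"z":10,"hand":1},
    {"rx":0,"ry":0,"rz":0,"x":18,"y":30,"z":10,"hand":1},
    {"rx":0,"ry":0,"rz":0,"x":18,"y":30,"z":10,"hand":1},
    {"rx":0,"ry":0,"rz":0,"x":18,"y":30,"z":10,"hand":1},
    {"rx":0,"ry":0,"rz":0,"x":18,"y":30,"z":10,"hand":1},
    {"rx":0,"ry":0,"rz":0,"x":18,"y":30,"z":10,"hand":1},
    {"rx":0,"ry":0,"rz":0,"x":18,"y":30,"z":10,"hand":1},
    {"rx":0,"ry":0,"rz":0,"x":18,"y":30,"z":10,"hand":1},
    {"rx":0.105,"ry":-0.697,"rz":-0.46,"x":22,"y":63,"z":8,"hand":1},
    {"rx":0.105,"ry":-0.697,"rz":-0.46,"x":22,"y":63,"z":8,"hand":1},
    {"rx":0.105,"ry":-0.697,"rz":-0.46,"x":22,"y":63,"z":8,"hand":1},
    {"rx":0.105,"ry":-0.697,"rz":-0.46,"x":22,"y":63,"z":8,"hand":1},
    {"rx":0.105,"ry":-0.697,"rz":-0.46,"x":22,"y":63,"z":8,"hand":1},
    {"rx":0.105,"ry":-0.697,"rz":-0.46,"x":22,"y":63,"z":8,"hand":1},
    {"rx":0.105,"ry":-0.697,"rz":-0.46,"x":22,"y":63,"z":8,"hand":1},
    {"rx":0.105,"ry":-0.697,"rz":-0.46,"x":22,"y":63,"z":8,"hand":1},
    {"rx":0.105,"ry":-0.697,"rz":-0.46,"x":22,"y":63,"z":8,"hand":1},
    {"rx":0.105,"ry":-0.697,"rz":-0.46,"x":22,"y":63,"z":8,"hand":1}
  ]
}}

```text
t: 2.0
eef_pos: [0.4714, -0.0179, 0.3047]
orientation: [-1.772, 1.932, -0.691]
ft_force: [0.6, -0.1, 0.2]
width: 0.999
```

```bash
python3 - <<'E'
from h import *
st()
G=b2w([-.038,.08,.125]); T=G+.0187*zt(40,-5)
goal(T,40,-5); goal(T-.12*zt(40,-5),40,-5)
E
```

```text
t 2.0 tcp [ 0.4714 -0.0179  0.3047] booth [-0.1428  0.0245  0.3047] xt [-0.093 -0.995  0.021] zt [ 0.615 -0.074 -0.785] F [ 0.6 -0.1  0.2] w 0.999 q [ 0.13 -0.31 -0.22  2.41  0.19  0.38 -1.91]
k 1 shift cm [ 12.12   4.5  -19.4 ] rv [ 0.018 -0.032  0.007] deg 2.1
k 1 shift cm [  4.44   5.17 -10.21] rv [ 0.018 -0.032  0.007] deg 2.1
```

Call:
{"op": "drive_tool", "data": {
  "series": [
    {"rx":0.018,"ry":-0.032,"rz":0.007,"x":5,"y":4.8,"z":-10,"hand":1},
    {"rx":0.018,"ry":-0.032,"rz":0.007,"x":5,"y":4.8,"z":-10,"hand":1},
    {"rx":0.018,"ry":-0.032,"rz":0.007,"x":5,"y":4.8,"z":-10,"hand":1},
    {"rx":0.018,"ry":-0.032,"rz":0.007,"x":5,"y":4.8,"z":-10,"hand":1},
    {"rx":0.018,"ry":-0.032,"rz":0.007,"x":5,"y":4.8,"z":-10,"hand":1},
    {"rx":0.018,"ry":-0.032,"rz":0.007,"x":5,"y":4.8,"z":-10,"hand":1}
  ]
}}

```text
t: 2.6
eef_pos: [0.5072, 0.0259, 0.2326]
orientation: [-1.777, 1.921, -0.662]
ft_force: [-0.3, -0.3, 0.5]
width: 0.998
```

```bash
python3 - <<'E'
from h import *
st()
G=b2w([-.038,.08,.125]); T=G+.0187*zt(40,-5)
goal(T,40,-5)
c=snap('top','top1'); crop(c,170,75,330,255,4.4,'t1')
c=snap('scene','s1'); crop(c,170,60,350,300,2.5,'s1c')
E
```

```text
t 2.6 tcp [0.5072 0.0259 0.2326] booth [-0.1109  0.0714  0.2326] xt [-0.078 -0.997  0.003] zt [ 0.612 -0.05  -0.789] F [-0.3 -0.3  0.5] w 0.998 q [ 0.52 -0.08 -0.72  2.42  0.76  0.19 -2.57]
k 1 shift cm [  8.54   0.11 -12.19] rv [-0.001 -0.037 -0.009] deg 2.2
```

View pics/t1.png

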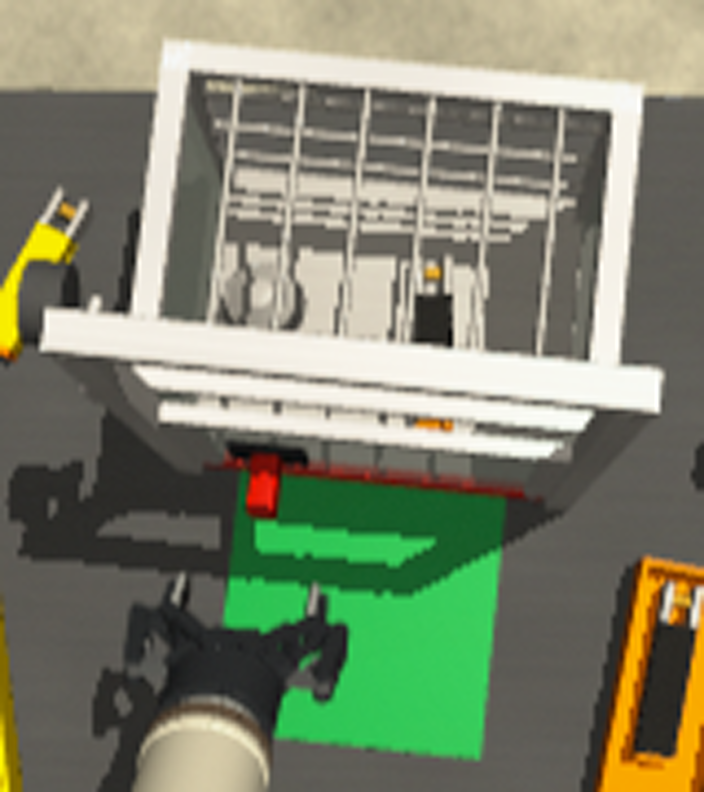

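Call:
{"op": "drive_tool", "data": {
  "series": [
    {"rx":0.961,"ry":-0.079,"rz":-1.239,"x":0,"y":0,"z":0,"hand":1},
    {"rx":0.961,"ry":-0.079,"rz":-1.239,"x":0,"y":0,"z":0,"hand":1},
    {"rx":0.961,"ry":-0.079,"rz":-1.239,"x":0,"y":0,"z":0,"hand":1},
    {"rx":0.961,"ry":-0.079,"rz":-1.239,"x":0,"y":0,"z":0,"hand":1},
    {"rx":0.961,"ry":-0.079,"rz":-1.239,"x":0,"y":0,"z":0,"hand":1},
    {"rx":0.961,"ry":-0.079,"rz":-1.239,"x":0,"y":0,"z":0,"hand":1},
    {"rx":0.961,"ry":-0.079,"rz":-1.239,"x":0,"y":0,"z":0,"hand":1},
    {"rx":0.961,"ry":-0.079,"rz":-1.239,"x":0,"y":0,"z":0,"hand":1},
    {"rx":0.961,"ry":-0.079,"rz":-1.239,"x":0,"y":0,"z":0,"hand":1},
    {"rx":0.961,"ry":-0.079,"rz":-1.239,"x":0,"y":0,"z":0,"hand":1},
    {"rx":0.961,"ry":-0.079,"rz":-1.239,"x":0,"y":0,"z":0,"hand":1}
  ]
}}

```text
t: 3.8
eef_pos: [0.508, 0.0236, 0.2348]
orientation: [0.112, 2.478, -0.039]
ft_force: [-0.1, 0.0, 1.0]
width: 1.0
```

```bash
python3 - <<'E'
from h import *
st()
G=b2w([-.038,.08,.125]); T=G+.0187*zt(40,-5)
goal(T-.12*zt(40,-5),40,-5,0)
E
```

```text
t 3.8 tcp [0.508  0.0236 0.2348] booth [-0.1099  0.0691  0.2348] xt [-0.786  0.071 -0.614] zt [ 0.612 -0.056 -0.789] F [-0.1  0.   1. ] w 1.0 q [ 1.32 -0.29 -1.36  2.41 -0.86  0.2  -2.56]
k 0 shift cm [ 0.77  1.02 -3.22] rv [ 0.981 -0.116 -1.218] deg 89.9
```

Call:
{"op": "drive_tool", "data": {
  "series": [
    {"rx":-0.961,"ry":0.088,"rz":1.239,"x":-1,"y":0,"z":1,"hand":1},
    {"rx":-0.961,"ry":0.088,"rz":1.239,"x":-1,"y":0,"z":1,"hand":1},
    {"rx":-0.961,"ry":0.088,"rz":1.239,"x":-1,"y":0,"z":1,"hand":1},
    {"rx":-0.961,"ry":0.088,"rz":1.239,"x":-1,"y":0,"z":1,"hand":1},
    {"rx":-0.961,"ry":0.088,"rz":1.239,"x":-1,"y":0,"z":1,"hand":1},
    {"rx":-0.961,"ry":0.088,"rz":1.239,"x":-1,"y":0,"z":1,"hand":1},
    {"rx":-0.961,"ry":0.088,"rz":1.239,"x":-1,"y":0,"z":1,"hand":1},
    {"rx":-0.961,"ry":0.088,"rz":1.239,"x":-1,"y":0,"z":1,"hand":1},
    {"rx":-0.961,"ry":0.088,"rz":1.239,"x":-1,"y":0,"z":1,"hand":1},
    {"rx":-0.961,"ry":0.088,"rz":1.239,"x":-1,"y":0,"z":1,"hand":1},
    {"rx":-0.961,"ry":0.088,"rz":1.239,"x":-1,"y":0,"z":1,"hand":1}
  ]
}}

```text
t: 4.9
eef_pos: [0.498, 0.0241, 0.245]
orientation: [-1.777, 1.928, -0.67]
ft_force: [-0.0, 0.2, 0.0]
width: 0.999
```

```bash
python3 - <<'E'
from h import *
st()
goal(b2w([-.11,.08,.22]),30,-5,1)
goal(b2w([-.11,.08,.22]),30,-5,0)
E
```

```text
t 4.9 tcp [0.498  0.0241 0.245 ] booth [-0.1199  0.0687  0.245 ] xt [-0.085 -0.996  0.009] zt [ 0.611 -0.06  -0.79 ] F [-0.   0.2  0. ] w 0.999 q [ 1.08 -0.25 -1.16  2.42 -0.43  0.19 -1.41]
k 1 shift cm [ 1.08  1.04 -2.5 ] rv [ 0.021  0.135 -0.003] deg 7.9
k 0 shift cm [ 1.08  1.04 -2.5 ] rv [-1.741  0.163  2.601] deg 179.6
```

Call:
{"op": "drive_tool", "data": {
  "series": [
    {"rx":0.021,"ry":0.135,"rz":-0.003,"x":1,"y":1,"z":-2.5,"hand":1},
    {"rx":0.021,"ry":0.135,"rz":-0.003,"x":1,"y":1,"z":-2.5,"hand":1},
    {"rx":0.021,"ry":0.135,"rz":-0.003,"x":1,"y":1,"z":-2.5,"hand":1},
    {"rx":0.021,"ry":0.135,"rz":-0.003,"x":1,"y":1,"z":-2.5,"hand":1}
  ]
}}

```text
t: 5.3
eef_pos: [0.5083, 0.0316, 0.2218]
orientation: [-1.837, 2.025, -0.541]
ft_force: [-0.2, -0.1, -0.7]
width: 1.001
```

```bash
python3 - <<'E'
from h import *
st()
G=b2w([-.038,.08,.125]); T=G+.0187*zt(30,-5)
goal(T-.04*zt(30,-5),30,-5,1)
goal(T,30,-5,1)
c=snap('scene','s2'); crop(c,150,40,350,240,3,'s2c')
E
```

```text
t 5.3 tcp [0.5083 0.0316 0.2218] booth [-0.1103  0.0771  0.2218] xt [-0.096 -0.995 -0.004] zt [ 0.5   -0.045 -0.865] F [-0.2 -0.1 -0.7] w 1.001 q [ 1.52 -0.31 -1.53  2.31 -0.64  0.37 -1.21]
k 1 shift cm [ 6.17 -0.25 -7.83] rv [-0.004  0.002  0.009] deg 0.6
k 1 shift cm [  8.16  -0.43 -11.3 ] rv [-0.004  0.002  0.009] deg 0.6
```

View pics/s2c.png

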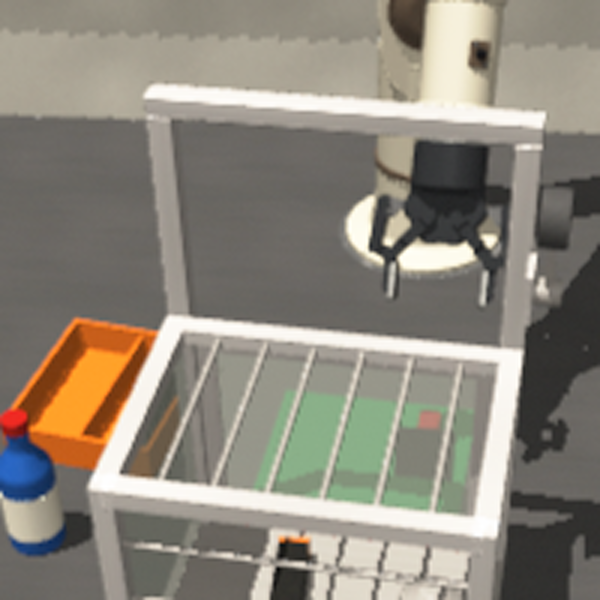

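Call:
{"op": "drive_tool", "data": {
  "series": [
    {"rx":0,"ry":0,"rz":0.005,"x":2,"y":-0.3,"z":-2.6,"hand":1},
    {"rx":0,"ry":0,"rz":0.009,"x":4,"y":-0.3,"z":-5.2,"hand":1},
    {"rx":0,"ry":0,"rz":0.009,"x":6.2,"y":-0.3,"z":-7.8,"hand":1},
    {"rx":0,"ry":0,"rz":0.009,"x":6.2,"y":-0.3,"z":-7.8,"hand":1},
    {"rx":0,"ry":0,"rz":0.009,"x":6.2,"y":-0.3,"z":-7.8,"hand":1}
  ]
}}

```text
t: 5.85
eef_pos: [0.5022, 0.025, 0.2126]
orientation: [-1.85, 1.999, -0.539]
ft_force: [-0.2, -0.1, 0.2]
width: 1.0
```

```bash
python3 - <<'E'
from h import *
st()
G=b2w([-.038,.08,.125]); T=G+.0187*zt(30,-5)
goal(T,30,-5,1)
c=snap('scene','s3'); crop(c,150,40,350,240,3,'s3c')
c=snap('top','t3'); crop(c,190,140,290,290,4,'t3c')
E
```

```text
t 5.85 tcp [0.5022 0.025  0.2126] booth [-0.1159  0.07    0.2126] xt [-0.075 -0.997 -0.007] zt [ 0.507 -0.033 -0.861] F [-0.2 -0.1  0.2] w 1.0 q [ 1.55 -0.31 -1.53  2.35 -0.77  0.35 -1.05]
k 1 shift cm [  8.77   0.23 -10.38] rv [-0.006  0.01  -0.012] deg 1.0
```

View pics/t3c.png

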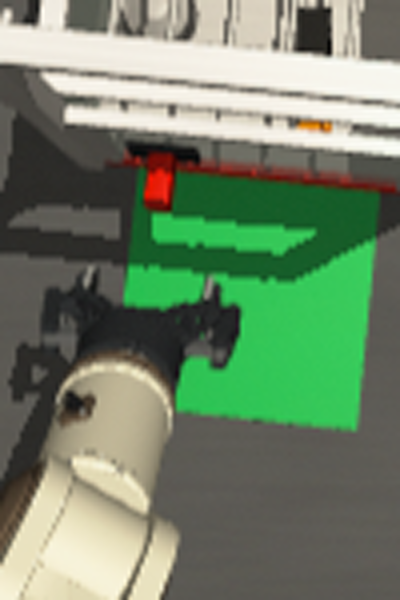

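View pics/s3.png

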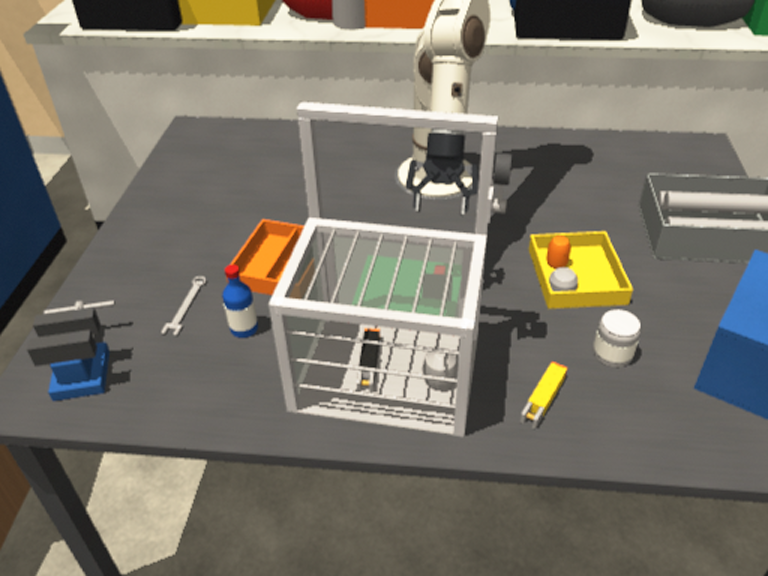

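Call:
{"op": "drive_tool", "data": {
  "series": [
    {"rx":0,"ry":0.53,"rz":0,"x":0,"y":-3,"z":10,"hand":1},
    {"rx":0,"ry":0.53,"rz":0,"x":0,"y":-3,"z":10,"hand":1},
    {"rx":0,"ry":0.53,"rz":0,"x":0,"y":-3,"z":10,"hand":1},
    {"rx":0,"ry":0.53,"rz":0,"x":0,"y":-3,"z":10,"hand":1},
    {"rx":0,"ry":0.53,"rz":0,"x":0,"y":-3,"z":10,"hand":1},
    {"rx":0,"ry":0.53,"rz":0,"x":0,"y":-3,"z":10,"hand":1},
    {"rx":0,"ry":0.53,"rz":0,"x":0,"y":-3,"z":10,"hand":1},
    {"rx":0,"ry":0.53,"rz":0,"x":0,"y":-3,"z":10,"hand":1}
  ]
}}

```text
t: 6.75
eef_pos: [0.453, -0.0056, 0.3317]
orientation: [-2.135, 2.286, -0.085]
ft_force: [-0.2, -0.0, -0.4]
width: 0.998
```

```bash
python3 - <<'E'
from h import *
st()
E
```

```text
t 6.75 tcp [ 0.453  -0.0056  0.3317] booth [-0.1621  0.0352  0.3317] xt [-0.069 -0.997  0.028] zt [ 0.046 -0.031 -0.998] F [-0.2 -0.  -0.4] w 0.998 q [ 1.74 -0.31 -1.53  1.9  -0.3   1.21 -1.34]
```

Call:
{"op": "drive_tool", "data": {
  "series": [
    {"rx":0,"ry":0,"rz":0,"x":0,"y":-30,"z":2,"hand":1},
    {"rx":0,"ry":0,"rz":0,"x":0,"y":-30,"z":2,"hand":1},
    {"rx":0,"ry":0,"rz":0,"x":0,"y":-30,"z":2,"hand":1},
    {"rx":0,"ry":0,"rz":0,"x":0,"y":-30,"z":2,"hand":1},
    {"rx":0,"ry":0,"rz":0,"x":0,"y":-30,"z":2,"hand":1},
    {"rx":0,"ry":0,"rz":0,"x":0,"y":-30,"z":2,"hand":1},
    {"rx":0,"ry":0,"rz":0,"x":0,"y":-45,"z":2,"hand":1},
    {"rx":0,"ry":0,"rz":0,"x":0,"y":-45,"z":2,"hand":1},
    {"rx":0,"ry":0,"rz":0,"x":0,"y":-45,"z":2,"hand":1},
    {"rx":0,"ry":0,"rz":0,"x":0,"y":-45,"z":2,"hand":1}
  ]
}}

```text
t: 7.75
eef_pos: [0.3597, -0.333, 0.3878]
orientation: [-2.128, 2.284, -0.151]
ft_force: [-0.1, 0.2, 0.0]
width: 0.998
```

```bash
python3 - <<'E'
from h import *
st()
E
```

```text
t 7.75 tcp [ 0.3597 -0.333   0.3878] booth [-0.2263 -0.2992  0.3878] xt [-0.073 -0.996  0.055] zt [ 0.077 -0.06  -0.995] F [-0.1  0.2  0. ] w 0.998 q [ 2.54 -0.31 -1.53  1.78 -0.35  1.29 -0.57]
```

Call:
{"op": "drive_tool", "data": {
  "series": [
    {"rx":0,"ry":0,"rz":1.5,"x":8,"y":5,"z":0,"hand":1},
    {"rx":0,"ry":0,"rz":1.5,"x":8,"y":5,"z":0,"hand":1},
    {"rx":0,"ry":0,"rz":1.5,"x":8,"y":5,"z":0,"hand":1},
    {"rx":0,"ry":0,"rz":1.5,"x":8,"y":5,"z":0,"hand":1},
    {"rx":0,"ry":0,"rz":1.5,"x":8,"y":5,"z":0,"hand":1},
    {"rx":0,"ry":0,"rz":1.5,"x":8,"y":5,"z":0,"hand":1},
    {"rx":0,"ry":0,"rz":1.5,"x":8,"y":5,"z":0,"hand":1},
    {"rx":0,"ry":0,"rz":1.5,"x":8,"y":5,"z":0,"hand":1},
    {"rx":0,"ry":0,"rz":1.5,"x":8,"y":5,"z":0,"hand":1},
    {"rx":0,"ry":0,"rz":1.5,"x":8,"y":5,"z":0,"hand":1}
  ]
}}

```text
t: 8.75
eef_pos: [0.4074, -0.2566, 0.3983]
orientation: [-3.076, 0.253, -0.161]
ft_force: [0.1, 0.3, 0.1]
width: 1.0
```

```bash
python3 - <<'E'
from h import *
st()
E
```

```text
t 8.75 tcp [ 0.4074 -0.2566  0.3983] booth [-0.1854 -0.2188  0.3983] xt [ 0.981 -0.165  0.099] zt [ 0.108  0.042 -0.993] F [0.1 0.3 0.1] w 1.0 q [ 2.42 -0.31 -1.53  1.75 -0.42  1.38  0.8 ]
```

Call:
{"op": "drive_tool", "data": {
  "series": [
    {"rx":0,"ry":0,"rz":1.4,"x":8,"y":20,"z":0,"hand":1},
    {"rx":0,"ry":0,"rz":1.4,"x":8,"y":20,"z":0,"hand":1},
    {"rx":0,"ry":0,"rz":1.4,"x":8,"y":20,"z":0,"hand":1},
    {"rx":0,"ry":0,"rz":1.4,"x":8,"y":20,"z":0,"hand":1},
    {"rx":0,"ry":0,"rz":1.4,"x":8,"y":20,"z":0,"hand":1},
    {"rx":0,"ry":0,"rz":1.4,"x":8,"y":20,"z":0,"hand":1},
    {"rx":0,"ry":0,"rz":1.4,"x":8,"y":20,"z":0,"hand":1},
    {"rx":0,"ry":0,"rz":1.4,"x":8,"y":20,"z":0,"hand":1},
    {"rx":0,"ry":0,"rz":1.4,"x":8,"y":20,"z":0,"hand":1},
    {"rx":0,"ry":0,"rz":1.4,"x":8,"y":20,"z":0,"hand":1}
  ]
}}

```text
t: 9.75
eef_pos: [0.4545, -0.05, 0.4064]
orientation: [-2.493, -1.769, -0.105]
ft_force: [0.2, 0.0, -0.8]
width: 1.001
```

```bash
python3 - <<'E'
from h import *
st()
E
```

```text
t 9.75 tcp [ 0.4545 -0.05    0.4064] booth [-0.1567 -0.009   0.4064] xt [0.33  0.938 0.104] zt [ 0.008  0.107 -0.994] F [ 0.2  0.  -0.8] w 1.001 q [ 1.99 -0.31 -1.53  1.74 -0.41  1.47  1.75]
```

Call:
{"op": "drive_tool", "data": {
  "series": [
    {"rx":0,"ry":0,"rz":1.2,"x":5,"y":0,"z":-6,"hand":1},
    {"rx":0,"ry":0,"rz":1.2,"x":5,"y":0,"z":-6,"hand":1},
    {"rx":0,"ry":0,"rz":1.2,"x":5,"y":0,"z":-6,"hand":1},
    {"rx":0,"ry":0,"rz":1.2,"x":5,"y":0,"z":-6,"hand":1},
    {"rx":0,"ry":0,"rz":1.2,"x":5,"y":0,"z":-6,"hand":1},
    {"rx":0,"ry":0,"rz":1.2,"x":5,"y":0,"z":-6,"hand":1},
    {"rx":0,"ry":0,"rz":2.2,"x":5,"y":0,"z":-6,"hand":1},
    {"rx":0,"ry":0,"rz":2.2,"x":5,"y":0,"z":-6,"hand":1},
    {"rx":0,"ry":0,"rz":2.2,"x":5,"y":0,"z":-6,"hand":1},
    {"rx":0,"ry":0,"rz":2.2,"x":5,"y":0,"z":-6,"hand":1},
    {"rx":0,"ry":0,"rz":2.2,"x":5,"y":0,"z":-6,"hand":1},
    {"rx":0,"ry":0,"rz":2.2,"x":5,"y":0,"z":-6,"hand":1},
    {"rx":0,"ry":0,"rz":2.2,"x":5,"y":0,"z":-6,"hand":1},
    {"rx":0,"ry":0,"rz":2.2,"x":5,"y":0,"z":-6,"hand":1},
    {"rx":0,"ry":0,"rz":2.2,"x":5,"y":0,"z":-6,"hand":1}
  ]
}}

```text
t: 11.25
eef_pos: [0.5188, -0.0395, 0.3311]
orientation: [0.017, -3.055, 0.058]
ft_force: [0.2, -1.0, 1.0]
width: 1.0
```

```bash
python3 - <<'E'
from h import *
st()
E
```

```text
t 11.25 tcp [ 0.5188 -0.0395  0.3311] booth [-0.0936  0.0071  0.3311] xt [-0.996 -0.01   0.086] zt [-0.086 -0.039 -0.996] F [ 0.2 -1.   1. ] w 1.0 q [ 1.01  0.67 -1.53  1.66  0.66  1.56  2.57]
```

Call:
{"op": "drive_tool", "data": {
  "series": [
    {"rx":0,"ry":0,"rz":0.9,"x":0,"y":2,"z":0,"hand":1},
    {"rx":0,"ry":0,"rz":0.9,"x":0,"y":2,"z":0,"hand":1},
    {"rx":0,"ry":0,"rz":0.9,"x":0,"y":2,"z":0,"hand":1},
    {"rx":0,"ry":0,"rz":0.9,"x":0,"y":2,"z":0,"hand":1},
    {"rx":0,"ry":0,"rz":0.9,"x":0,"y":2,"z":0,"hand":1},
    {"rx":0,"ry":0,"rz":0.9,"x":0,"y":2,"z":0,"hand":1}
  ]
}}

```text
t: 11.85
eef_pos: [0.5073, 0.0821, 0.2539]
orientation: [0.758, -2.937, 0.354]
ft_force: [0.8, -0.0, -0.2]
width: 1.0
```

```bash
python3 - <<'E'
from h import *
st()
E
```

```text
t 11.85 tcp [0.5073 0.0821 0.2539] booth [-0.1157  0.1273  0.2539] xt [-0.873 -0.466  0.142] zt [-0.027 -0.244 -0.969] F [ 0.8 -0.  -0.2] w 1.0 q [ 0.64  0.82 -1.53  1.79  0.93  1.63  2.57]
```

Call:
{"op": "drive_tool", "data": {
  "series": [
    {"rx":0.25,"ry":-0.03,"rz":0,"x":-2,"y":-20,"z":8,"hand":1},
    {"rx":0.25,"ry":-0.03,"rz":0,"x":-2,"y":-20,"z":8,"hand":1},
    {"rx":0.25,"ry":-0.03,"rz":0,"x":-2,"y":-20,"z":8,"hand":1},
    {"rx":0.25,"ry":-0.03,"rz":0,"x":-2,"y":-20,"z":8,"hand":1},
    {"rx":0.25,"ry":-0.03,"rz":0,"x":-7,"y":-50,"z":10,"hand":1},
    {"rx":0.25,"ry":-0.03,"rz":0,"x":-7,"y":-50,"z":10,"hand":1},
    {"rx":0.25,"ry":-0.03,"rz":0,"x":-7,"y":-50,"z":10,"hand":1},
    {"rx":0.25,"ry":-0.03,"rz":0,"x":-7,"y":-50,"z":10,"hand":1},
    {"rx":0.25,"ry":-0.03,"rz":0,"x":-7,"y":-50,"z":10,"hand":1},
    {"rx":0.25,"ry":-0.03,"rz":0,"x":-7,"y":-50,"z":10,"hand":1},
    {"rx":0.25,"ry":-0.03,"rz":0,"x":-7,"y":-50,"z":10,"hand":1},
    {"rx":0.25,"ry":-0.03,"rz":0,"x":-7,"y":-50,"z":10,"hand":1}
  ]
}}

```text
t: 13.05
eef_pos: [0.4443, -0.0244, 0.0919]
orientation: [-0.709, 3.049, -0.064]
ft_force: [0.5, 0.3, -0.9]
width: 1.0
```

```bash
python3 - <<'E'
from h import *
st()
E
```

```text
t 13.05 tcp [ 0.4443 -0.0244  0.0919] booth [-0.1692  0.0157  0.0919] xt [-0.897 -0.441 -0.001] zt [ 0.02  -0.037 -0.999] F [ 0.5  0.3 -0.9] w 1.0 q [ 1.06  1.03 -1.53  2.16  1.16  1.27  2.57]
```

```bash
cat > kin.py <<'E'
import numpy as np, itertools
from scipy.optimize import least_squares
from scipy.spatial.transform import Rotation as R
D=[ # q, tcp, xt, zt
([1.4422,.5017,-.4268,1.5514,.2208,1.1383,-.2103],[.2479,-.6002,.2304],[.382,-.924,-.002],[-.001,.002,-1]),
([.13,-.31,-.22,2.41,.19,.38,-1.91],[.4714,-.0179,.3047],[-.093,-.995,.021],[.615,-.074,-.785]),
([.52,-.08,-.72,2.42,.76,.19,-2.57],[.5072,.0259,.2326],[-.078,-.997,.003],[.612,-.05,-.789]),
([1.32,-.29,-1.36,2.41,-.86,.2,-2.56],[.508,.0236,.2348],[-.786,.071,-.614],[.612,-.056,-.789]),
([1.08,-.25,-1.16,2.42,-.43,.19,-1.41],[.498,.0241,.245],[-.085,-.996,.009],[.611,-.06,-.79]),
([1.52,-.31,-1.53,2.31,-.64,.37,-1.21],[.5083,.0316,.2218],[-.096,-.995,-.004],[.5,-.045,-.865]),
([1.55,-.31,-1.53,2.35,-.77,.35,-1.05],[.5022,.025,.2126],[-.075,-.997,-.007],[.507,-.033,-.861]),
([1.74,-.31,-1.53,1.9,-.3,1.21,-1.34],[.453,-.0056,.3317],[-.069,-.997,.028],[.046,-.031,-.998]),
([2.54,-.31,-1.53,1.78,-.35,1.29,-.57],[.3597,-.333,.3878],[-.073,-.996,.055],[.077,-.06,-.995]),
([2.42,-.31,-1.53,1.75,-.42,1.38,.8],[.4074,-.2566,.3983],[.981,-.165,.099],[.108,.042,-.993]),
([1.99,-.31,-1.53,1.74,-.41,1.47,1.75],[.4545,-.05,.4064],[.33,.938,.104],[.008,.107,-.994]),
([1.01,.67,-1.53,1.66,.66,1.56,2.57],[.5188,-.0395,.3311],[-.996,-.01,.086],[-.086,-.039,-.996]),
([.64,.82,-1.53,1.79,.93,1.63,2.57],[.5073,.0821,.2539],[-.873,-.466,.142],[-.027,-.244,-.969]),
([1.06,1.03,-1.53,2.16,1.16,1.27,2.57],[.4443,-.0244,.0919],[-.897,-.441,-.001],[.02,-.037,-.999])]
def Rz(a):c,s=np.cos(a),np.sin(a);return np.array([[c,-s,0],[s,c,0],[0,0,1]])
def Ry(a):c,s=np.cos(a),np.sin(a);return np.array([[c,0,s],[0,1,0],[-s,0,c]])
def fk(q,p,s):
    # p: 7 angle offsets, 8 translations (3 each)
    M=np.eye(3);t=np.array(p[7:10],float)
    for i in range(7):
        a=s[i]*(q[i]+p[i]); M=M@(Rz(a) if i%2==0 else Ry(a))
        t=t+M@p[10+3*i:13+3*i]
    return M,t
def res(p,s,reg=.02):
    r=[]
    for q,x,xt,z in D:
        M,t=fk(q,p,s); r+=list((t-x)*5)+list(M[:,0]-xt)+list(M[:,2]-z)
    return np.array(r+list(reg*(np.array(p)-p0())))
def p0():
    p=np.zeros(31); p[7:10]=[0,0,.34]; p[10+3*1+0:13+3*1]=0
    p[10+6:13+6]=[0,0,.4]   # after j3
    p[10+12:13+12]=[0,0,.4] # after j5
    p[10+18:13+18]=[0,0,.25]
    return p
if __name__=='__main__':
    best=[]
    for s in itertools.product([1,-1],repeat=7):
        if s[1]<0: continue
        r=least_squares(res,p0(),args=(s,),max_nfev=25); best.append((r.cost,s,r.x))
    best.sort(key=lambda b:b[0])
    for b in best[:5]: print(b[0],b[1])
    c,s,x=best[0]
    r=least_squares(res,x,args=(s,.002),max_nfev=300)
    print(r.cost); np.set_printoptions(precision=3,suppress=True); print(r.x[:7]); print(r.x[7:].reshape(8,3))
    for q,t,_,z in D: print(fk(q,r.x,s)[1]-t, fk(q,r.x,s)[0][:,2]-z)
    np.savez('kin.npz',p=r.x,s=s)
E
python3 kin.py
```

```text
0.003866778891066661 (-1, 1, -1, 1, -1, 1, -1)
0.007891329716944975 (-1, 1, -1, 1, 1, 1, -1)
0.014252223625575482 (-1, 1, -1, 1, -1, -1, -1)
3.5498490767223547 (-1, 1, -1, -1, 1, 1, -1)
3.627444004570154 (-1, 1, 1, -1, 1, -1, -1)
0.0019112440922873116
[-0.002  0.001 -0.002  0.002 -0.002  0.    -3.141]
[[ 0.002 -0.002  0.335]
 [ 0.005 -0.009 -0.005]
 [-0.006 -0.009  0.049]
 [ 0.008 -0.008  0.448]
 [-0.009 -0.008  0.031]
 [-0.002  0.002  0.43 ]
 [-0.001  0.002  0.048]
 [ 0.     0.001  0.298]]
[-0.  0.  0.] [0.002 0.003 0.   ]
[0.001 0.001 0.002] [0.003 0.003 0.002]
[-0.001  0.    -0.001] [0.003 0.001 0.002]
[ 0.     0.001 -0.001] [-0.003  0.004 -0.003]
[-0.002 -0.002 -0.002] [-0.004  0.001 -0.002]
[0.003 0.003 0.003] [0.004 0.003 0.002]
[-0.001 -0.002 -0.001] [-0.003 -0.001 -0.002]
[ 0.002 -0.     0.002] [ 0.003 -0.006 -0.   ]
[-0.002 -0.    -0.002] [-0.001 -0.003 -0.   ]
[0.001 0.    0.002] [-0.003 -0.004 -0.001]
[-0.001 -0.001 -0.002] [-0.003  0.003  0.   ]
[0.002 0.003 0.002] [ 0.007  0.005 -0.   ]
[-0.001 -0.003 -0.002] [-0.007 -0.005  0.001]
[ 0.001 -0.    -0.   ] [-0.004  0.005 -0.   ]
```

```bash
cat > sim.py <<'E'
import numpy as np
from scipy.spatial.transform import Rotation as R
from kin import fk
k=np.load('kin.npz');P=k['p'];S=k['s']
LO=np.array([-2.88,-.31,-1.54,.2,-1.41,.19,-2.57]);HI=np.array([2.88,2.03,1.56,2.42,4.55,2.02,2.57])
VM=.7*np.array([2.57,2.57,3.14,3.14,3.14,3.14,3.14])
def jac(q):
    M0,t0=fk(q,P,S);J=np.zeros((6,7))
    for i in range(7):
        d=np.array(q,float);d[i]+=1e-5;M,t=fk(d,P,S)
        J[:3,i]=(t-t0)/1e-5; J[3:,i]=R.from_matrix(M@M0.T).as_rotvec()/1e-5
    return J,M0,t0
def step(q,tx,tR,lam=.02,w=.3,rest=None,kn=0):
    """one inner iteration towards target, limits pinned"""
    J,M,t=jac(q); e=np.r_[tx-t,w*R.from_matrix(tR@M.T).as_rotvec()]; J[3:]*=w
    free=np.ones(7,bool)
    for _ in range(4):
        Jf=J[:,free]; dq=np.zeros(7)
        dq[free]=Jf.T@np.linalg.solve(Jf@Jf.T+lam**2*np.eye(6),e)
        if kn: 
            N=np.eye(free.sum())-np.linalg.pinv(Jf,rcond=1e-2)@Jf; dq[free]+=N@(kn*(rest-q)[free])
        n=q+dq; bad=free&((n>HI)|(n<LO))
        if not bad.any(): break
        # clamp
        free&=~(((q>=HI-.012)&(dq>0))|((q<=LO+.012)&(dq<0)))
        if not (bad&free).any(): continue
        else: break
    return np.clip(q+dq,LO+.005,HI-.005)
def run(q,rows,lam=.02,w=.3,rest=None,kn=0,log=False):
    """rows list of (tcp,Rmat) absolute"""
    q=np.array(q,float); M,t=fk(q,P,S); cx,cR=t.copy(),M.copy(); minz=9
    for tx,tR in rows:
        d=tx-cx; n=np.linalg.norm(d); rv=R.from_matrix(tR@cR.T).as_rotvec(); a=np.linalg.norm(rv)
        f=min(1,.05/max(n,1e-9),np.deg2rad(8.59)/max(a,1e-9))
        sx=cx.copy();sR=cR.copy(); q0=q.copy(); qq=q.copy()
        for i in range(4):
            ff=f*(i+1)/4
            qq=step(qq,sx+d*ff,R.from_rotvec(rv*ff).as_matrix()@sR,lam,w,rest,kn)
        dq=qq-q0; s=max(1,np.max(np.abs(dq)/(VM*.1))); q=q0+dq/s
        M,t=fk(q,P,S); cx,cR=t,M; minz=min(minz,t[2])
        if log: print(q.round(2),t.round(3))
    return q,minz
E
python3 - <<'E'
from sim import *
from kin import D
q=D[0][0]; M,t=fk(q,P,S)
T=R.from_rotvec([.105,-.697,-.46]).as_matrix()@M
rows=[(t+[0,0,.1],M)]*2+[(t+[.18,.3,.1],M)]*7+[(t+[.22,.63,.08],T)]*10
for lam,w in((.02,.3),(.02,1),(.1,.3),(.05,.5)):
  print(lam,w,run(q,rows,lam,w)[0].round(2))
print('act',D[1][0])
# rotation call
q=D[2][0]; M,t=fk(q,P,S); z=M[:,2]
rows=[(t,R.from_rotvec(z*1.571).as_matrix()@M)]*11
for w in(.3,1): print(run(q,rows,.02,w)[0].round(2))
print('act',D[3][0])
q=D[10][0]; M,t=fk(q,P,S)
rows=[(t+[.05,0,-.06],R.from_rotvec([0,0,1.2]).as_matrix()@M)]*6+[(t+[.05,0,-.06],R.from_rotvec([0,0,2.2]).as_matrix()@M)]*9
for w in(.3,1): print(run(q,rows,.02,w)[0].round(2))
print('act',D[11][0])
q=D[12][0]; M,t=fk(q,P,S); T=R.from_rotvec([.25,-.03,0]).as_matrix()@M
rows=[(t+[-.02,-.2,.08],T)]*4+[(t+[-.07,-.5,.1],T)]*8
for w in(.3,1): print(run(q,rows,.02,w)[0].round(2))
print('act',D[13][0])
E
```

```text
0.02 0.3 [ 0.18 -0.3  -0.35  2.4   0.19  0.4  -1.98]
0.02 1 [ 0.18 -0.3  -0.34  2.4   0.19  0.4  -1.98]
0.1 0.3 [ 0.51 -0.3  -0.6   2.42 -0.26  0.3  -1.54]
0.05 0.5 [ 0.28 -0.3  -0.46  2.4   0.17  0.34 -2.01]
act [0.13, -0.31, -0.22, 2.41, 0.19, 0.38, -1.91]
[ 1.31 -0.29 -1.36  2.41 -0.85  0.2  -2.56]
[ 1.3  -0.29 -1.35  2.41 -0.85  0.2  -2.56]
act [1.32, -0.29, -1.36, 2.41, -0.86, 0.2, -2.56]
[ 0.93  0.7  -1.54  1.65  0.72  1.67  2.56]
[ 0.98  0.68 -1.54  1.66  0.67  1.59  2.56]
act [1.01, 0.67, -1.53, 1.66, 0.66, 1.56, 2.57]
[ 1.25  0.77 -1.53  1.89  1.15  1.59  2.56]
[ 1.08  0.97 -1.53  2.13  1.15  1.33  2.56]
act [1.06, 1.03, -1.53, 2.16, 1.16, 1.27, 2.57]
```

```bash
cat > srch.py <<'E'
from sim import *
import multiprocessing as mp
A=np.deg2rad(-5.05); O=np.array([.6114,-.0549,0]); ex=np.array([np.cos(A),np.sin(A),0]); ey=np.array([-np.sin(A),np.cos(A),0]); ez=np.array([0,0,1.])
def b2w(p): return O+p[0]*ex+p[1]*ey+p[2]*ez
def om(tilt,yaw,k):
    t=np.deg2rad(tilt);y=np.deg2rad(yaw)
    f=np.array([np.cos(y),np.sin(y),0]); s=np.array([-np.sin(y),np.cos(y),0])*(1 if k==0 else -1)
    z=np.sin(t)*f-np.cos(t)*ez
    return np.stack([s,np.cross(z,s),z],1)
def err(q,T):
    M,t=fk(q,P,S); return np.linalg.norm(t-T[0]),np.rad2deg(np.linalg.norm(R.from_matrix(T[1]@M.T).as_rotvec()))
def marg(q): return np.min(np.minimum(q-LO,HI-q))
def ik(T,n=60,seed=0):
    from scipy.optimize import least_squares
    r=np.random.default_rng(seed);out=[]
    for _ in range(n):
        q0=r.uniform(LO,HI)
        def f(q):
            M,t=fk(q,P,S); return np.r_[(t-T[0])*10,R.from_matrix(T[1]@M.T).as_rotvec()*3,.03*(q-(LO+HI)/2)/(HI-LO)]
        s=least_squares(f,q0,bounds=(LO+.02,HI-.02),max_nfev=60)
        e=err(s.x,T)
        if e[0]<.01 and e[1]<2: out.append((marg(s.x),s.x))
    out.sort(key=lambda b:-b[0]); return out
E
python3 - <<'E'
from srch import *
for tilt in(25,35,40):
  for k in(0,1):
    for z,nm in((.125,'shut'),(.32,'open')):
      M=om(tilt,-5,k); T=(b2w([-.038,.08,z])+.0187*M[:,2],M)
      o=ik(T,25); print(nm,tilt,k,len(o),[(round(a,2),b.round(2)) for a,b in o[:2]])
for k in(0,1):
    for x in(.075,.03,-.03,-.06):
      M=om(45,-3,k);T=(b2w([x,-.045,.015]),M); o=ik(T,25); print('foot45',x,k,len(o),[(round(a,2),b.round(2)) for a,b in o[:1]])
E
```

```text
Traceback (most recent call last):
  File "srch.py", line 20, in ik
    s=least_squares(f,q0,bounds=(LO+.02,HI-.02),max_nfev=60)
ValueError: Initial guess is outside of provided bounds
```

```bash
sed -i 's/r.uniform(LO,HI)/r.uniform(LO+.03,HI-.03)/' srch.py
python3 - <<'E'
from srch import *
for tilt in(25,35,40):
  for k in(0,1):
    for z,nm in((.125,'shut'),(.32,'open')):
      M=om(tilt,-5,k); T=(b2w([-.038,.08,z])+.0187*M[:,2],M)
      o=ik(T,25); print(nm,tilt,k,len(o),[(round(a,2),b.round(2)) for a,b in o[:2]])
for k in(0,1):
    for x in(.075,.03,-.03,-.06):
      M=om(45,-3,k);T=(b2w([x,-.045,.015]),M); o=ik(T,25); print('foot45',x,k,len(o),[(round(a,2),b.round(2)) for a,b in o[:1]])
E
```

```text
shut 25 0 13 [(np.float64(0.26), array([ 0.84,  0.77, -1.27,  2.16,  1.48,  0.83,  0.15])), (np.float64(0.26), array([ 0.81,  0.72, -1.22,  2.16,  1.45,  0.77,  0.16]))]
open 25 0 13 [(np.float64(0.38), array([ 0.34,  0.07, -0.51,  2.  ,  0.23,  0.67,  1.16])), (np.float64(0.36), array([ 0.05,  0.05, -0.21,  2.01,  0.19,  0.66,  1.19]))]
shut 25 1 18 [(np.float64(0.02), array([-0.13,  0.34, -0.03,  2.19,  0.58,  0.21, -2.36])), (np.float64(0.02), array([-0.13,  0.34, -0.03,  2.19,  0.58,  0.21, -2.36]))]
open 25 1 12 [(np.float64(0.38), array([ 0.33,  0.07, -0.5 ,  2.  ,  0.23,  0.67, -1.98])), (np.float64(0.37), array([ 0.93,  0.17, -1.17,  1.98,  0.44,  0.71, -2.15]))]
shut 35 0 15 [(np.float64(0.14), array([ 0.82,  0.73, -1.23,  2.28,  1.83,  0.79, -0.19])), (np.float64(0.14), array([ 0.79,  0.69, -1.18,  2.28,  1.82,  0.74, -0.21]))]
open 35 0 14 [(np.float64(0.25), array([-0.09, -0.02, -0.1 ,  2.15,  0.38,  0.44,  1.  ])), (np.float64(0.25), array([-0.09, -0.02, -0.1 ,  2.15,  0.38,  0.44,  1.  ]))]
shut 35 1 10 [(np.float64(0.05), array([-1.22,  0.94,  1.35,  2.37,  4.33,  0.71
[... 859 characters left out ...]
), (np.float64(0.15), array([-0.07, -0.04, -0.13,  2.21,  0.58,  0.34, -2.35]))]
foot45 0.075 0 14 [(np.float64(0.26), array([ 0.92,  1.  , -0.94,  2.16,  2.53,  0.7 , -0.38]))]
foot45 0.03 0 13 [(np.float64(0.15), array([ 0.95,  0.97, -0.94,  2.27,  2.6 ,  0.74, -0.47]))]
foot45 -0.03 0 13 [(np.float64(0.02), array([ 1.04,  1.01, -1.  ,  2.4 ,  2.64,  0.84, -0.46]))]
foot45 -0.06 0 0 []
foot45 0.075 1 11 [(np.float64(0.23), array([ 0.15,  0.7 , -0.03,  2.19,  3.21,  0.54,  1.58]))]
foot45 0.03 1 11 [(np.float64(0.13), array([ 0.27,  0.68, -0.16,  2.29,  3.13,  0.61,  1.72]))]
foot45 -0.03 1 11 [(np.float64(0.02), array([ 0.91,  0.88, -0.84,  2.4 ,  2.74,  0.78,  2.46]))]
foot45 -0.06 1 0 []
```

```bash
python3 - <<'E'
from srch import *
from bench import readout
q=readout.get_obs()['joint_pos']
for tilt in(25,30,35):
  M=om(tilt,-5,0); G=b2w([-.038,.08,.125])+.0187*M[:,2]
  pre=G-.11*M[:,2]
  rows=[((np.array([.46,-.0,.2])),om(0,-5,0))]*15+[(pre,M)]*8
  q1,mz=run(q,rows,.02,1); print(tilt,q1.round(2),mz,err(q1,(pre,M)),pre)
  q2,_=run(q1,[(G,M)]*8,.02,1); print(q2.round(2),err(q2,(G,M)))
  q3,_=run(q2,[(G+[0,0,.1],M)]*6+[(G+[0,0,.195],M)]*8,.02,1); print(q3.round(2),err(q3,(G+[0,0,.195],M)))
import h
h.goal([.46,0,.2],0,-5,0)
E
```

```text
25 [ 1.01  0.35 -1.34  2.19  0.9   0.63  0.54] 0.10142330701273816 (np.float64(6.023406443436711e-14), np.float64(8.036987662449831e-13)) [0.54215129 0.03149732 0.2077459 ]
[ 0.66  0.55 -0.98  2.16  1.31  0.57  0.21] (np.float64(4.495980257136288e-16), np.float64(1.767963711661825e-14))
[ 1.12  0.36 -1.48  1.98  0.73  0.82  0.77] (np.float64(2.1677797545656835e-16), np.float64(1.995402467057544e-14))
30 [ 1.01  0.25 -1.31  2.27  1.    0.48  0.42] 0.10142330701273816 (np.float64(8.561760134542892e-11), np.float64(1.1780560485446673e-09)) [0.53511322 0.03211307 0.20406812]
[ 0.64  0.53 -0.95  2.22  1.55  0.53 -0.04] (np.float64(1.272071672223761e-15), np.float64(4.3289223674108685e-14))
[ 1.2   0.29 -1.52  2.05  0.77  0.7   0.72] (np.float64(4.611102534756203e-16), np.float64(3.709444525164904e-14))
35 [ 0.93  0.16 -1.21  2.36  1.23  0.35  0.15] 0.10142330701273816 (np.float64(3.6653807790811704e-08), np.float64(6.575241267307821e-07)) [0.52842126 0.03269854 0.19978858]
[ 0.66  0.55 -0.99  2.28  1.82  0.58 -0.29] (np.float64(6.890150443143122e-16), np.float64(3.332934077141175e-14))
[ 1.28  0.18 -1.54  2.11  0.73  0.53  0.72] (np.float64(0.0005796008514574495), np.float64(0.0545539199630657))
k 0 shift cm [ 1.57  2.44 10.81] rv [ 0.043 -0.028 -2.115] deg 121.2
```

Call:
{"op": "drive_tool", "data": {
  "series": [
    {"rx":0,"ry":0,"rz":-1.1,"x":1.6,"y":2.4,"z":10.8,"hand":1},
    {"rx":0,"ry":0,"rz":-1.1,"x":1.6,"y":2.4,"z":10.8,"hand":1},
    {"rx":0,"ry":0,"rz":-1.1,"x":1.6,"y":2.4,"z":10.8,"hand":1},
    {"rx":0,"ry":0,"rz":-1.1,"x":1.6,"y":2.4,"z":10.8,"hand":1},
    {"rx":0,"ry":0,"rz":-1.1,"x":1.6,"y":2.4,"z":10.8,"hand":1},
    {"rx":0,"ry":0,"rz":-1.1,"x":1.6,"y":2.4,"z":10.8,"hand":1},
    {"rx":0,"ry":0,"rz":-1.1,"x":1.6,"y":2.4,"z":10.8,"hand":1},
    {"rx":0.043,"ry":-0.028,"rz":-2.115,"x":1.6,"y":2.4,"z":10.8,"hand":1},
    {"rx":0.043,"ry":-0.028,"rz":-2.115,"x":1.6,"y":2.4,"z":10.8,"hand":1},
    {"rx":0.043,"ry":-0.028,"rz":-2.115,"x":1.6,"y":2.4,"z":10.8,"hand":1},
    {"rx":0.043,"ry":-0.028,"rz":-2.115,"x":1.6,"y":2.4,"z":10.8,"hand":1},
    {"rx":0.043,"ry":-0.028,"rz":-2.115,"x":1.6,"y":2.4,"z":10.8,"hand":1},
    {"rx":0.043,"ry":-0.028,"rz":-2.115,"x":1.6,"y":2.4,"z":10.8,"hand":1},
    {"rx":0.043,"ry":-0.028,"rz":-2.115,"x":1.6,"y":2.4,"z":10.8,"hand":1}
  ]
}}

```text
t: 14.45
eef_pos: [0.4603, 0.0001, 0.2002]
orientation: [2.305, 2.134, -0.002]
ft_force: [-0.8, 0.8, -0.1]
width: 1.005
```

```bash
python3 - <<'E'
from h import *
st()
G=b2w([-.038,.08,.125]); T=G+.0187*zt(30,-5)
goal(T-.06*zt(30,-5),30,-5,0)
goal(T-.11*zt(30,-5),30,-5,0)
goal(T,30,-5,0)
E
```

```text
t 14.45 tcp [4.603e-01 1.000e-04 2.002e-01] booth [-0.1554  0.0414  0.2002] xt [ 0.077  0.997 -0.001] zt [-0.001 -0.001 -1.   ] F [-0.8  0.8 -0.1] w 1.005 q [ 0.93  0.38 -1.17  2.03  0.42  1.    1.05]
k 0 shift cm [ 9.97  2.99 -3.95] rv [-0.042 -0.523 -0.01 ] deg 30.0
k 0 shift cm [7.48 3.21 0.38] rv [-0.042 -0.523 -0.01 ] deg 30.0
k 0 shift cm [12.96  2.73 -9.14] rv [-0.042 -0.523 -0.01 ] deg 30.0
```

Call:
{"op": "drive_tool", "data": {
  "series": [
    {"rx":-0.042,"ry":-0.523,"rz":-0.01,"x":7.5,"y":3.2,"z":0.4,"hand":1},
    {"rx":-0.042,"ry":-0.523,"rz":-0.01,"x":7.5,"y":3.2,"z":0.4,"hand":1},
    {"rx":-0.042,"ry":-0.523,"rz":-0.01,"x":7.5,"y":3.2,"z":0.4,"hand":1},
    {"rx":-0.042,"ry":-0.523,"rz":-0.01,"x":7.5,"y":3.2,"z":0.4,"hand":1},
    {"rx":-0.042,"ry":-0.523,"rz":-0.01,"x":7.5,"y":3.2,"z":0.4,"hand":1},
    {"rx":-0.042,"ry":-0.523,"rz":-0.01,"x":10,"y":3,"z":-4,"hand":1},
    {"rx":-0.042,"ry":-0.523,"rz":-0.01,"x":11.5,"y":2.9,"z":-6.5,"hand":1},
    {"rx":-0.042,"ry":-0.523,"rz":-0.01,"x":13,"y":2.7,"z":-9.1,"hand":1},
    {"rx":-0.042,"ry":-0.523,"rz":-0.01,"x":13,"y":2.7,"z":-9.1,"hand":1},
    {"rx":-0.042,"ry":-0.523,"rz":-0.01,"x":13,"y":2.7,"z":-9.1,"hand":1}
  ]
}}

```text
t: 15.45
eef_pos: [0.5914, 0.0271, 0.1072]
orientation: [1.998, 1.84, 0.487]
ft_force: [-0.7, 0.9, 0.1]
width: 1.002
```

```bash
python3 - <<'E'
from h import *
st()
G=b2w([-.038,.08,.125]); T=G+.0187*zt(30,-5)
goal(T,30,-5,0)
c=snap('top','t4'); crop(c,190,140,290,250,5.4,'t4c')
E
```

```text
t 15.45 tcp [0.5914 0.0271 0.1072] booth [-0.0272  0.08    0.1072] xt [ 0.083  0.997 -0.002] zt [ 0.495 -0.043 -0.868] F [-0.7  0.9  0.1] w 1.002 q [ 0.42  0.43 -0.67  2.23  1.5   0.38 -0.05]
k 0 shift cm [-0.15  0.02  0.16] rv [ 0.002 -0.003 -0.004] deg 0.3
```

View pics/t4c.png

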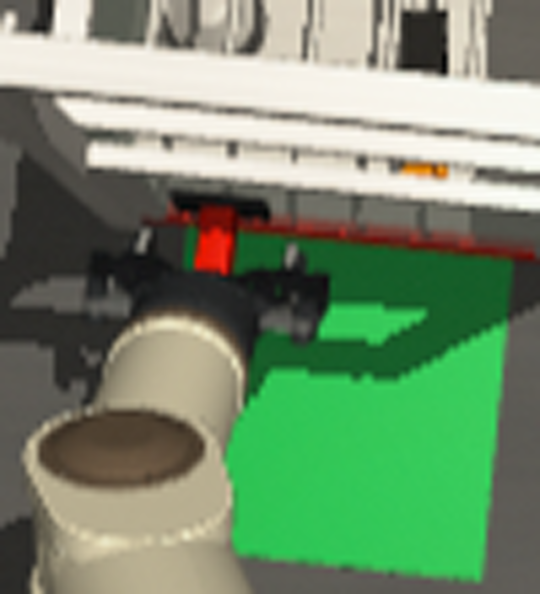

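The open jaws straddle the red grip: the block is at crop (215,245) and the fingertips at (143,240) and (293,255). Closing now.

Call:
{"op": "drive_tool", "data": {
  "series": [
    {"rx":0,"ry":0,"rz":0,"x":0,"y":0,"z":0.2,"hand":-1},
    {"rx":0,"ry":0,"rz":0,"x":0,"y":0,"z":0.2,"hand":-1},
    {"rx":0,"ry":0,"rz":0,"x":0,"y":0,"z":0.2,"hand":-1},
    {"rx":0,"ry":0,"rz":0,"x":0,"y":0,"z":0.2,"hand":-1},
    {"rx":0,"ry":0,"rz":0,"x":0,"y":0,"z":0.2,"hand":-1},
    {"rx":0,"ry":0,"rz":0,"x":0,"y":0,"z":0.2,"hand":-1},
    {"rx":0,"ry":0,"rz":0,"x":0,"y":0,"z":0.2,"hand":-1},
    {"rx":0,"ry":0,"rz":0,"x":0,"y":0,"z":0.2,"hand":-1}
  ],
  "grip_force": 80
}}

```text
t: 16.3
eef_pos: [0.5911, 0.0297, 0.1127]
orientation: [1.993, 1.84, 0.496]
ft_force: [-5.0, 4.5, 7.1]
width: 0.25
```

```bash
python3 - <<'E'
from h import *
st()
E
```

```text
t 16.3 tcp [0.5911 0.0297 0.1127] booth [-0.0277  0.0825  0.1127] xt [0.08  0.997 0.   ] zt [ 0.5   -0.04  -0.865] F [-5.   4.5  7.1] w 0.25 q [ 0.42  0.42 -0.68  2.24  1.49  0.37 -0.04]
```

Call:
{"op": "drive_tool", "data": {
  "series": [
    {"rx":0,"ry":0,"rz":0,"x":0,"y":0.1,"z":1,"hand":-1},
    {"rx":0,"ry":0,"rz":0,"x":0,"y":0.1,"z":2.5,"hand":-1},
    {"rx":0,"ry":0,"rz":0,"x":0,"y":0.1,"z":4,"hand":-1},
    {"rx":0,"ry":0,"rz":0,"x":0,"y":0.1,"z":5.5,"hand":-1},
    {"rx":0,"ry":0,"rz":0,"x":0,"y":0.1,"z":7,"hand":-1},
    {"rx":0,"ry":0,"rz":0,"x":0,"y":0.1,"z":8.5,"hand":-1},
    {"rx":0,"ry":0,"rz":0,"x":0,"y":0.1,"z":10,"hand":-1},
    {"rx":0,"ry":0,"rz":0,"x":0,"y":0.1,"z":11.5,"hand":-1},
    {"rx":0,"ry":0,"rz":0,"x":0,"y":0.1,"z":13,"hand":-1},
    {"rx":0,"ry":0,"rz":0,"x":0,"y":0.1,"z":14.5,"hand":-1},
    {"rx":0,"ry":0,"rz":0,"x":0,"y":0.1,"z":16,"hand":-1},
    {"rx":0,"ry":0,"rz":0,"x":0,"y":0.1,"z":17.2,"hand":-1},
    {"rx":0,"ry":0,"rz":0,"x":0,"y":0.1,"z":18.2,"hand":-1},
    {"rx":0,"ry":0,"rz":0,"x":0,"y":0.1,"z":18.8,"hand":-1},
    {"rx":0,"ry":0,"rz":0,"x":0,"y":0.1,"z":18.8,"hand":-1},
    {"rx":0,"ry":0,"rz":0,"x":0,"y":0.1,"z":18.8,"hand":-1}
  ]
}}

```text
t: 17.9
eef_pos: [0.591, 0.0296, 0.3]
orientation: [1.994, 1.838, 0.493]
ft_force: [-0.6, 5.5, 1.4]
width: 0.245
```

```bash
python3 - <<'E'
from h import *
st()
c=snap('scene','s5'); crop(c,150,40,350,240,3,'s5c')
E
```

```text
t 17.9 tcp [0.591  0.0296 0.3   ] booth [-0.0278  0.0824  0.3   ] xt [ 0.081  0.997 -0.001] zt [ 0.5   -0.042 -0.865] F [-0.6  5.5  1.4] w 0.245 q [ 0.95  0.1  -1.17  2.06  0.43  0.57  0.99]
```

View pics/s5c.png

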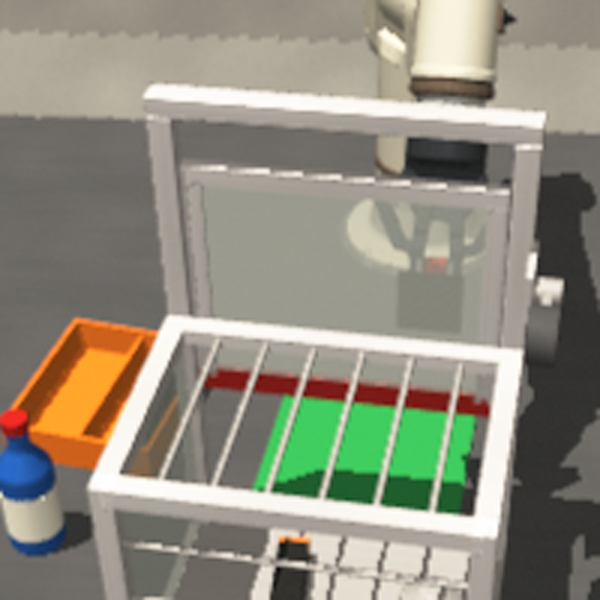

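Call:
{"op": "drive_tool", "data": {
  "series": [
    {"rx":0,"ry":0,"rz":0,"x":0,"y":0.1,"z":0.5,"hand":-1},
    {"rx":0,"ry":0,"rz":0,"x":0,"y":0.2,"z":0.5,"hand":-1},
    {"rx":0,"ry":0,"rz":0,"x":0,"y":0.2,"z":0.5,"hand":0},
    {"rx":0,"ry":0,"rz":0,"x":0,"y":0.2,"z":0.5,"hand":1},
    {"rx":0,"ry":0,"rz":0,"x":0,"y":0.2,"z":0.5,"hand":1},
    {"rx":0,"ry":0,"rz":0,"x":0,"y":0.2,"z":0.5,"hand":1},
    {"rx":0,"ry":0,"rz":0,"x":0,"y":0.2,"z":0.5,"hand":1},
    {"rx":0,"ry":0,"rz":0,"x":0,"y":0.2,"z":0.5,"hand":1},
    {"rx":0,"ry":0,"rz":0,"x":0,"y":0.2,"z":0.5,"hand":1},
    {"rx":0,"ry":0,"rz":0,"x":-2.5,"y":0.4,"z":2,"hand":1},
    {"rx":0,"ry":0,"rz":0,"x":-5,"y":0.6,"z":4,"hand":1},
    {"rx":0,"ry":0,"rz":0,"x":-7.5,"y":0.8,"z":4,"hand":1},
    {"rx":0,"ry":0,"rz":0,"x":-7.5,"y":0.8,"z":4,"hand":1}
  ]
}}

```text
t: 19.25
eef_pos: [0.5141, 0.0358, 0.3421]
orientation: [1.991, 1.831, 0.49]
ft_force: [0.1, -0.0, 0.4]
width: 0.998
```

```bash
python3 - <<'E'
from h import *
st()
c=snap('scene','s6'); crop(c,150,40,350,240,3,'s6c')
c=snap('top','t6'); crop(c,170,75,330,255,3.3,'t6c')
E
```

```text
t 19.25 tcp [0.5141 0.0358 0.3421] booth [-0.1049  0.0818  0.3421] xt [ 0.085  0.996 -0.007] zt [ 0.503 -0.049 -0.863] F [ 0.1 -0.   0.4] w 0.998 q [ 0.94 -0.29 -0.96  2.15 -0.26  0.65  1.59]
```

View pics/s6c.png

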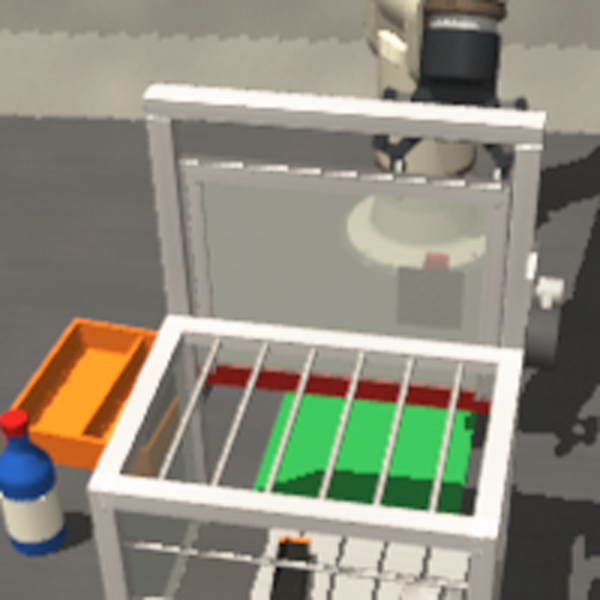

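View pics/t6c.png

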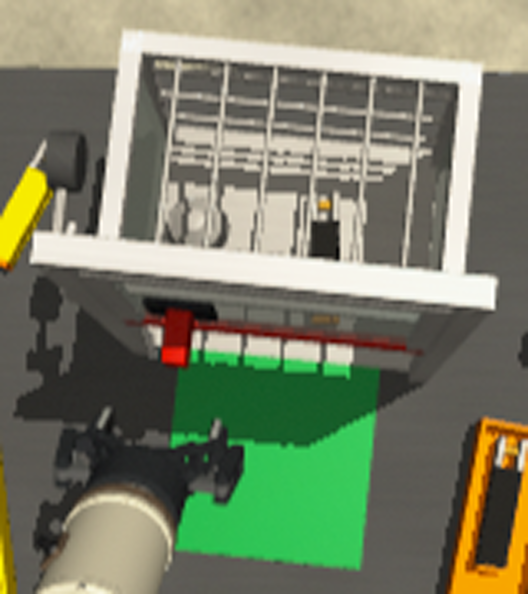

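```bash
python3 - <<'E'
from srch import *
from bench import readout
q=readout.get_obs()['joint_pos']
F=np.array([.685,-.104,.015]); M=om(45,0,0); z=M[:,2]
for via in ([.48,-.06,.22],[.5,-.09,.2]):
  for tv in(20,30):
    v=(np.array(via),om(tv,-2,0)); pre=(F-.13*z,M)
    q1,_=run(q,[v]*6,.02,1); q2,_=run(q1,[pre]*6,.02,1); q3,_=run(q2,[(F,M)]*6,.02,1)
    print(via,tv,q1.round(2),err(q1,v),q2.round(2),err(q2,pre),q3.round(2),err(q3,(F,M)))
    for dx in (.08,.1,.12,.14,.16,.18):
        T=(F-[dx,0,0],M); q4,_=run(q3,[T]*8,.02,1); print(dx,err(q4,T),q4.round(2))
import h
h.goal([.5,-.09,.2],20,-2,0); h.goal(F-.13*z,45,0,0);h.goal(F,45,0,0)
E
```

```text
[0.48, -0.06, 0.22] 20 [ 1.04  0.02 -0.95  2.24 -0.    0.54  1.63] (np.float64(9.09694336123534e-09), np.float64(1.8595561646161044e-07)) [ 1.05  0.29 -0.98  2.33  1.27  0.28  0.5 ] (np.float64(0.0802711571100046), np.float64(15.211584903551076)) [ 0.98  1.05 -1.    2.15  2.52  0.67 -0.26] (np.float64(0.0001471851540640804), np.float64(0.017751719515263404))
0.08 (np.float64(2.1898779786837934e-16), np.float64(1.0368541810293616e-14)) [ 1.09  1.05 -1.03  2.33  2.62  0.76 -0.32]
0.1 (np.float64(1.4220500840710912e-16), np.float64(1.617269815167463e-14)) [ 1.12  1.05 -1.04  2.37  2.64  0.78 -0.33]
0.12 (np.float64(1.2794688166302258e-16), np.float64(1.6085905249521027e-14)) [ 1.15  1.05 -1.04  2.41  2.67  0.8  -0.34]
0.14 (np.float64(0.015941278177361774), np.float64(0.19202015214067653)) [ 1.39  1.52 -1.35  2.41  2.47  1.06  0.26]
0.16 (np.float64(0.03299423905025803), np.float64(0.3957391318457815)) [ 1.44  1.62 -1.39  2.41  2.46  1.11  0.37]
0.18 (np.float64(0.050346382367511065), np.float64(0.6063292814795241)) [ 1.47  1.66 -1.39  2.41  2.45  1.11  0.43]
[0.48, -0.06, 0.22] 30 [ 0.
[... 2621 characters left out ...]
 0.45  1.14  2.26 -1.4   0.2   2.56]
0.12 (np.float64(0.2411859229270315), np.float64(9.62313427305872)) [-1.3   0.43  1.24  2.3  -1.4   0.2   2.56]
0.14 (np.float64(0.24408499785864707), np.float64(9.593602694355978)) [-1.41  0.41  1.33  2.35 -1.4   0.2   2.56]
0.16 (np.float64(0.25272198194028567), np.float64(12.209658940911789)) [-1.51  0.29  1.4   2.42 -1.4   0.2   2.56]
0.18 (np.float64(0.2506251772343115), np.float64(11.45469372862511)) [-1.52  0.32  1.41  2.42 -1.4   0.2   2.56]
k 0 shift cm [ -1.54 -12.59 -14.07] rv [0.017 0.177 0.048] deg 10.6
k 0 shift cm [  7.77 -13.99 -23.38] rv [-0.005 -0.258  0.084] deg 15.6
k 0 shift cm [ 16.96 -13.99 -32.57] rv [-0.005 -0.258  0.084] deg 15.6
```

```bash
python3 - <<'E'
from srch import *
from bench import readout
q=readout.get_obs()['joint_pos']
F=np.array([.685,-.104,.015]); M=om(45,0,0); z=M[:,2]
for via in ([.5,-.1,.12],[.53,-.1,.1],[.53,-.1,.14]):
  for tv in(5,15):
   for pb in (.08,.1):
    v=(np.array(via),om(tv,0,0)); pre=(F-pb*z,M)
    q1,_=run(q,[v]*8,.02,1); q2,mz=run(q1,[pre]*8,.02,1); q3,_=run(q2,[(F,M)]*4,.02,1)
    print(via,tv,pb,q1.round(2),err(q1,v)[0].round(4),q2.round(2),np.round(err(q2,pre),3),mz.round(3),q3.round(2),np.round(err(q3,(F,M)),3))
E
```

```text
[0.5, -0.1, 0.12] 5 0.08 [ 0.88  0.46 -0.87  2.06  0.52  0.74  1.26] 0.0 [ 0.97  0.67 -0.94  2.26  2.07  0.44 -0.09] [ 0.038 10.635] 0.069 [ 0.98  1.05 -1.    2.15  2.52  0.67 -0.26] [0. 0.]
[0.5, -0.1, 0.12] 5 0.1 [ 0.88  0.46 -0.87  2.06  0.52  0.74  1.26] 0.0 [ 1.01  0.64 -0.97  2.29  2.05  0.43 -0.07] [ 0.035 10.507] 0.08 [ 0.98  1.06 -1.    2.15  2.51  0.68 -0.25] [0. 0.]
[0.5, -0.1, 0.12] 15 0.08 [ 0.9   0.36 -0.83  2.21  0.52  0.47  1.27] 0.0 [ 1.03  0.74 -1.    2.29  2.22  0.51 -0.17] [0.033 7.528] 0.067 [ 0.98  1.05 -1.    2.15  2.52  0.67 -0.26] [0. 0.]
[0.5, -0.1, 0.12] 15 0.1 [ 0.9   0.36 -0.83  2.21  0.52  0.47  1.27] 0.0 [ 1.07  0.71 -1.04  2.31  2.2   0.5  -0.17] [0.029 7.188] 0.079 [ 0.98  1.06 -1.01  2.15  2.51  0.68 -0.24] [0. 0.]
[0.53, -0.1, 0.1] 5 0.08 [ 0.82  0.55 -0.84  2.01  0.6   0.75  1.2 ] 0.0 [ 0.97  0.71 -0.95  2.26  2.14  0.47 -0.13] [0.029 9.262] 0.065 [ 0.97  1.04 -0.99  2.15  2.52  0.67 -0.27] [0. 0.]
[0.53, -0.1, 0.1] 5 0.1 [ 0.82  0.55 -0.84  2.01  0.6   0.75  1.2 ] 0.0 [ 1.01  0.68 -0.98  2.28  2.12  0.46 -0.13] [0.027 9.068] 0.076 [ 0.98  1.05 -1.
[... 478 characters left out ...]
 1.26] 0.0 [ 0.97  0.67 -0.94  2.25  2.04  0.44 -0.06] [ 0.032 10.527] 0.074 [ 0.98  1.05 -1.    2.15  2.52  0.67 -0.26] [0. 0.]
[0.53, -0.1, 0.14] 5 0.1 [ 0.86  0.48 -0.89  1.98  0.52  0.81  1.26] 0.0 [ 1.    0.64 -0.97  2.27  2.02  0.43 -0.05] [ 0.03  10.352] 0.085 [ 0.98  1.06 -1.01  2.15  2.51  0.68 -0.24] [0. 0.]
[0.53, -0.1, 0.14] 15 0.08 [ 0.91  0.38 -0.87  2.12  0.52  0.55  1.27] 0.0 [ 1.02  0.74 -1.    2.27  2.2   0.51 -0.16] [0.028 7.56 ] 0.071 [ 0.98  1.05 -1.    2.15  2.52  0.68 -0.25] [0. 0.]
[0.53, -0.1, 0.14] 15 0.1 [ 0.91  0.38 -0.87  2.12  0.52  0.55  1.27] 0.0 [ 1.06  0.71 -1.03  2.3   2.18  0.5  -0.15] [0.025 7.308] 0.082 [ 0.98  1.06 -1.01  2.15  2.51  0.68 -0.24] [0. 0.]
```

```bash
python3 - <<'E'
from srch import *
import h
v=(np.array([.53,-.1,.1]),om(15,0,0)); h.goal(*[v[0],15,0,0]); h.goal([.614,-.104,.086],45,0,0)
from bench import readout
q=readout.get_obs()['joint_pos']; M=om(30,-5,0)
q0,_=run(q,[(np.array([.5,-.03,.3]),om(25,-3,0))]*3,.02,1); q1,_=run(q0,[v]*6,.02,1);print(q0,q1,err(q1,v)); F=np.array([.685,-.104,.015]);M=om(45,0,0);pre=(F-.1*M[:,2],M)
q2,_=run(q1,[pre]*11,.02,1,log=True);print(err(q2,pre))
E
```

```text
k 0 shift cm [  1.46 -13.59 -24.07] rv [0.017 0.265 0.082] deg 15.9
k 0 shift cm [  9.86 -13.99 -25.47] rv [-0.005 -0.258  0.084] deg 15.6
[ 0.96037458 -0.16412179 -0.8707983   2.17473695 -0.2161636   0.64232361
  1.72965093] [ 0.74363602  0.41379154 -0.67911388  2.15438056  0.53614695  0.44444015
  1.2473884 ] (np.float64(5.73187247518897e-08), np.float64(1.108245095142392e-06))
[ 0.66  0.39 -0.56  2.22  0.66  0.22  1.13] [ 0.553 -0.101  0.097]
[ 0.69  0.41 -0.6   2.23  0.88  0.22  0.92] [ 0.555 -0.107  0.093]
[ 0.73  0.43 -0.64  2.23  1.1   0.22  0.72] [ 0.557 -0.111  0.09 ]
[ 0.77  0.45 -0.68  2.24  1.32  0.24  0.52] [ 0.559 -0.115  0.087]
[ 0.81  0.48 -0.73  2.25  1.54  0.26  0.32] [ 0.561 -0.117  0.083]
[ 0.87  0.52 -0.8   2.27  1.76  0.3   0.13] [ 0.565 -0.118  0.078]
[ 0.94  0.59 -0.89  2.28  1.97  0.37 -0.04] [ 0.573 -0.117  0.073]
[ 1.03  0.69 -0.99  2.3   2.19  0.47 -0.18] [ 0.588 -0.112  0.074]
[ 1.1   0.82 -1.09  2.32  2.41  0.59 -0.29] [ 0.611 -0.105  0.083]
[ 1.11  0.84 -1.1   2.32  2.44  0.61 -0.31] [ 0.614 -0.104  0.086]
[ 1.11  0.84 -1.1   2.32  2.44  0.61 -0.31] [ 0.614 -0.104  0.086]
(np.float64(5.356602777249652e-08), np.float64(1.5574230592893784e-06))
```

Call:
{"op": "drive_tool", "data": {
  "series": [
    {"rx":0.009,"ry":0.09,"rz":0.04,"x":-1.5,"y":-6.5,"z":-4,"hand":1},
    {"rx":0.009,"ry":0.09,"rz":0.04,"x":-1.5,"y":-6.5,"z":-4,"hand":1},
    {"rx":0.009,"ry":0.09,"rz":0.04,"x":-1.5,"y":-6.5,"z":-4,"hand":1},
    {"rx":0.017,"ry":0.265,"rz":0.082,"x":1.5,"y":-13.6,"z":-24,"hand":1},
    {"rx":0.017,"ry":0.265,"rz":0.082,"x":1.5,"y":-13.6,"z":-24,"hand":1},
    {"rx":0.017,"ry":0.265,"rz":0.082,"x":1.5,"y":-13.6,"z":-24,"hand":1},
    {"rx":0.017,"ry":0.265,"rz":0.082,"x":1.5,"y":-13.6,"z":-24,"hand":1},
    {"rx":0.017,"ry":0.265,"rz":0.082,"x":1.5,"y":-13.6,"z":-24,"hand":1},
    {"rx":0.017,"ry":0.265,"rz":0.082,"x":1.5,"y":-13.6,"z":-24,"hand":1},
    {"rx":0.017,"ry":0.265,"rz":0.082,"x":1.5,"y":-13.6,"z":-24,"hand":1}
  ]
}}

```text
t: 20.35
eef_pos: [0.5313, -0.098, 0.0993]
orientation: [2.087, 2.087, 0.278]
ft_force: [-0.5, 0.1, 0.5]
width: 0.999
```

```bash
python3 - <<'E'
from srch import *
import h
h.st()
h.goal([.614,-.104,.086],45,0,0)
q=h.readout.get_obs()['joint_pos']; F=np.array([.685,-.104,.015]);M=om(45,0,0);pre=(F-.1*M[:,2],M)
q2,_=run(q,[pre]*13,.02,1,log=True);print(err(q2,pre))
c=h.snap('top','t7'); h.crop(c,170,75,330,255,3.3,'t7c')
E
```

```text
t 20.35 tcp [ 0.5313 -0.098   0.0993] booth [-0.076  -0.05    0.0993] xt [-0.001  1.     0.007] zt [ 0.255  0.007 -0.967] F [-0.5  0.1  0.5] w 0.999 q [ 0.79  0.44 -0.73  2.14  0.57  0.47  1.23]
k 0 shift cm [ 8.27 -0.6  -1.33] rv [-0.006 -0.527 -0.003] deg 30.2
[ 0.71  0.41 -0.61  2.21  0.69  0.25  1.11] [ 0.554 -0.101  0.097]
[ 0.74  0.43 -0.65  2.22  0.91  0.24  0.9 ] [ 0.558 -0.107  0.094]
[ 0.77  0.44 -0.68  2.23  1.13  0.23  0.7 ] [ 0.561 -0.112  0.092]
[ 0.8   0.46 -0.72  2.24  1.35  0.25  0.49] [ 0.564 -0.116  0.089]
[ 0.84  0.49 -0.76  2.25  1.57  0.27  0.29] [ 0.566 -0.118  0.084]
[ 0.9   0.54 -0.83  2.26  1.79  0.32  0.11] [ 0.57  -0.119  0.079]
[ 0.97  0.62 -0.92  2.28  2.01  0.39 -0.05] [ 0.577 -0.117  0.074]
[ 1.05  0.72 -1.02  2.3   2.23  0.5  -0.19] [ 0.593 -0.111  0.076]
[ 1.12  0.84 -1.11  2.32  2.44  0.61 -0.3 ] [ 0.615 -0.104  0.086]
[ 1.12  0.84 -1.11  2.32  2.44  0.61 -0.3 ] [ 0.614 -0.104  0.086]
[ 1.12  0.84 -1.11  2.32  2.44  0.61 -0.3 ] [ 0.614 -0.104  0.086]
[ 1.12  0.84 -1.11  2.32  2.44  0.61 -0.3 ] [ 0.614 -0.104  0.086]
[ 1.12  0.84 -1.11  2.32  2.44  0.61 -0.3 ] [ 0.614 -0.104  0.086]
(np.float64(2.0883188851491186e-15), np.float64(3.1978427629727193e-14))
```

View pics/t7c.png

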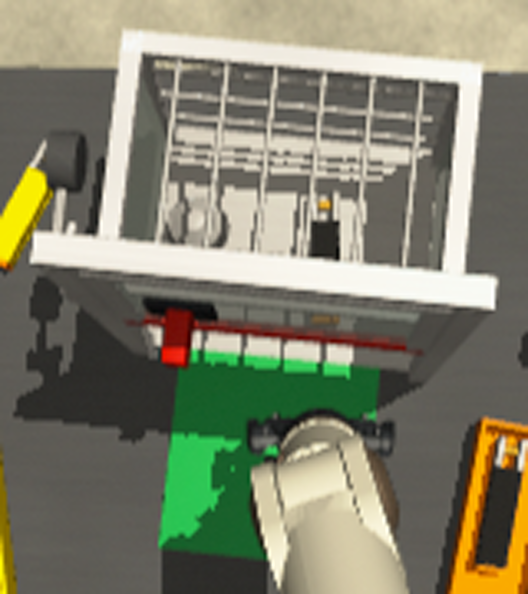

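Call:
{"op": "drive_tool", "data": {
  "series": [
    {"rx":0,"ry":-0.527,"rz":0,"x":8.3,"y":-0.6,"z":-1.3,"hand":1},
    {"rx":0,"ry":-0.527,"rz":0,"x":8.3,"y":-0.6,"z":-1.3,"hand":1},
    {"rx":0,"ry":-0.527,"rz":0,"x":8.3,"y":-0.6,"z":-1.3,"hand":1},
    {"rx":0,"ry":-0.527,"rz":0,"x":8.3,"y":-0.6,"z":-1.3,"hand":1},
    {"rx":0,"ry":-0.527,"rz":0,"x":8.3,"y":-0.6,"z":-1.3,"hand":1},
    {"rx":0,"ry":-0.527,"rz":0,"x":8.3,"y":-0.6,"z":-1.3,"hand":1},
    {"rx":0,"ry":-0.527,"rz":0,"x":8.3,"y":-0.6,"z":-1.3,"hand":1},
    {"rx":0,"ry":-0.527,"rz":0,"x":8.3,"y":-0.6,"z":-1.3,"hand":1},
    {"rx":0,"ry":-0.527,"rz":0,"x":8.3,"y":-0.6,"z":-1.3,"hand":1},
    {"rx":0,"ry":-0.527,"rz":0,"x":8.3,"y":-0.6,"z":-1.3,"hand":1},
    {"rx":0,"ry":-0.527,"rz":0,"x":8.3,"y":-0.6,"z":-1.3,"hand":1}
  ]
}}

```text
t: 21.5
eef_pos: [0.6143, -0.1069, 0.0882]
orientation: [1.761, 1.756, 0.735]
ft_force: [0.4, 0.0, 0.3]
width: 1.0
```

```bash
python3 - <<'E'
from srch import *
import h
h.st()
h.goal([.685,-.104,.015],45,0,0)
c=h.snap('scene','s8'); h.crop(c,220,150,330,280,5,'s8c')
E
```

```text
t 21.5 tcp [ 0.6143 -0.1069  0.0882] booth [ 0.0075 -0.0515  0.0882] xt [0.001 1.    0.004] zt [ 0.71   0.002 -0.705] F [0.4 0.  0.3] w 1.0 q [ 1.1   0.79 -1.03  2.33  2.55  0.56 -0.43]
k 0 shift cm [ 7.07  0.29 -7.32] rv [-0.004  0.003  0.001] deg 0.3
```

View pics/s8c.png

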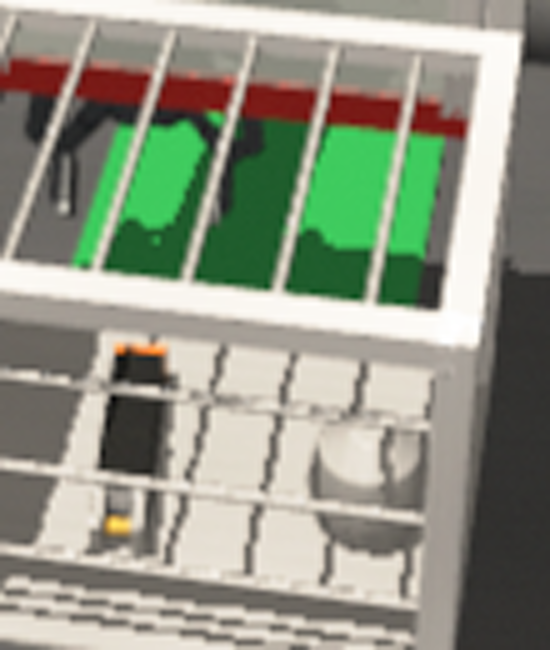

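Call:
{"op": "drive_tool", "data": {
  "series": [
    {"rx":0,"ry":0,"rz":0,"x":2.5,"y":0.2,"z":-2.5,"hand":1},
    {"rx":0,"ry":0,"rz":0,"x":4.5,"y":0.3,"z":-4.5,"hand":1},
    {"rx":0,"ry":0,"rz":0,"x":6,"y":0.3,"z":-6.1,"hand":1},
    {"rx":0,"ry":0,"rz":0,"x":7.1,"y":0.3,"z":-7.2,"hand":1},
    {"rx":0,"ry":0,"rz":0,"x":7.1,"y":0.3,"z":-7.2,"hand":1},
    {"rx":0,"ry":0,"rz":0,"x":7.1,"y":0.3,"z":-7.2,"hand":1}
  ]
}}

```text
t: 22.15
eef_pos: [0.685, -0.1025, 0.0154]
orientation: [1.759, 1.762, 0.733]
ft_force: [0.6, 0.0, -0.3]
width: 0.999
```

```bash
python3 - <<'E'
from srch import *
import h
h.st()
h.goal([.685,-.104,.015],45,0,0)
c=h.snap('scene','s9'); h.crop(c,220,180,320,280,6,'s9c')
E
```

```text
t 22.15 tcp [ 0.685  -0.1025  0.0154] booth [ 0.0775 -0.0409  0.0154] xt [-0.002  1.     0.003] zt [ 0.708  0.004 -0.707] F [ 0.6  0.  -0.3] w 0.999 q [ 0.94  1.   -0.92  2.16  2.61  0.63 -0.38]
k 0 shift cm [-0.   -0.15 -0.04] rv [-0.003  0.001 -0.002] deg 0.2
```

View pics/s9c.png

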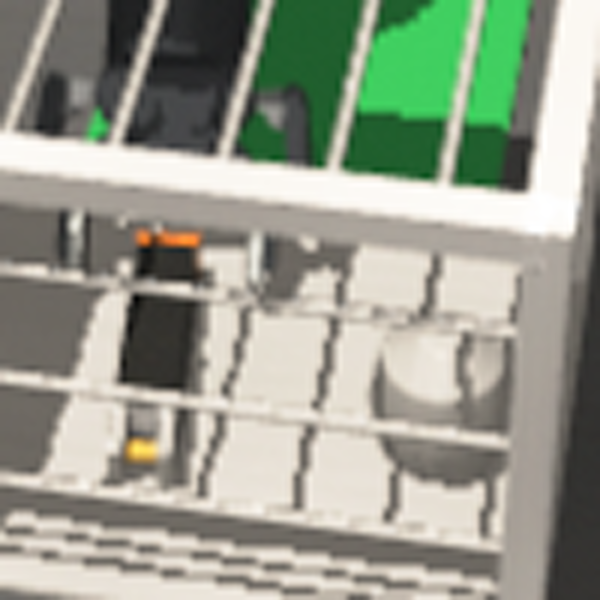

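Call:
{"op": "drive_tool", "data": {
  "series": [
    {"rx":0,"ry":0,"rz":0,"x":0,"y":-0.1,"z":0,"hand":-1},
    {"rx":0,"ry":0,"rz":0,"x":0,"y":-0.1,"z":0,"hand":-1},
    {"rx":0,"ry":0,"rz":0,"x":0,"y":-0.1,"z":0,"hand":-1},
    {"rx":0,"ry":0,"rz":0,"x":0,"y":-0.1,"z":0,"hand":-1},
    {"rx":0,"ry":0,"rz":0,"x":0,"y":-0.1,"z":0,"hand":-1},
    {"rx":0,"ry":0,"rz":0,"x":0,"y":-0.1,"z":0,"hand":-1},
    {"rx":0,"ry":0,"rz":0,"x":0,"y":-0.1,"z":0,"hand":-1}
  ],
  "grip_force": 50
}}

```text
t: 22.9
eef_pos: [0.6847, -0.1038, 0.0148]
orientation: [1.761, 1.761, 0.734]
ft_force: [-3.8, -1.6, 5.6]
width: 0.364
```

```bash
python3 - <<'E'
from srch import *
import h
h.st()
q=h.readout.get_obs()['joint_pos']; M,t=fk(q,P,S)
for tilt in (45,40,35,30,25,20):
  for dx in (.12,.14,.16,.18,.2):
    T=(t-[dx,0,-.01],om(tilt,0,0)); q4,_=run(q,[(t-[dx*.6,0,-.01],M)]*6+[T]*8,.02,1); print(tilt,dx,np.round(err(q4,T),3),q4.round(2))
E
```

```text
t 22.9 tcp [ 0.6847 -0.1038  0.0148] booth [ 0.0773 -0.0422  0.0148] xt [-0.002  1.     0.003] zt [ 0.708  0.003 -0.707] F [-3.8 -1.6  5.6] w 0.364 q [ 0.95  1.   -0.92  2.16  2.61  0.63 -0.38]
45 0.12 [0.004 0.052] [ 1.29  1.24 -1.2   2.42  2.55  0.89 -0.05]
45 0.14 [0.021 0.258] [ 1.43  1.58 -1.38  2.42  2.45  1.08  0.35]
45 0.16 [0.04  0.494] [ 1.47  1.63 -1.39  2.41  2.44  1.09  0.42]
45 0.18 [0.058 0.724] [ 1.51  1.66 -1.4   2.41  2.44  1.09  0.47]
45 0.2 [0.072 0.902] [ 1.55  1.7  -1.4   2.42  2.43  1.08  0.52]
40 0.12 [0. 0.] [ 1.07  0.88 -0.95  2.39  2.58  0.63 -0.42]
40 0.14 [0.005 0.075] [ 1.29  1.16 -1.22  2.42  2.38  0.84  0.01]
40 0.16 [0.022 0.317] [ 1.41  1.43 -1.37  2.42  2.31  1.03  0.3 ]
40 0.18 [0.042 0.597] [ 1.44  1.46 -1.38  2.41  2.3   1.03  0.35]
40 0.2 [0.057 0.814] [ 1.47  1.48 -1.38  2.42  2.29  1.03  0.39]
35 0.12 [0. 0.] [ 0.99  0.78 -0.89  2.34  2.41  0.5  -0.35]
35 0.14 [0. 0.] [ 1.02  0.78 -0.91  2.39  2.44  0.52 -0.37]
35 0.16 [0.004 0.062] [ 1.24  0.99 -1.16  2.42  2.26  0.71 -0.03]
35 0.18 [0.022 0.349] [ 1.38  1.3  -1.36  2.41  2.16  0.97  0.29]
35
[... 277 characters left out ...]
 -0.89  2.42  2.29  0.44 -0.27]
30 0.2 [0.017 0.288] [ 1.37  1.19 -1.35  2.42  2.01  0.91  0.3 ]
25 0.12 [0.    0.035] [ 0.66  0.59 -0.54  2.24  1.86  0.2   0.  ]
25 0.14 [0. 0.] [ 0.7   0.58 -0.58  2.28  1.96  0.21 -0.08]
25 0.16 [0. 0.] [ 0.76  0.58 -0.64  2.33  2.02  0.24 -0.13]
25 0.18 [0. 0.] [ 0.82  0.57 -0.68  2.37  2.08  0.26 -0.18]
25 0.2 [0. 0.] [ 1.11  0.72 -1.01  2.4   1.93  0.47  0.08]
20 0.12 [0. 0.] [ 0.79  0.65 -0.72  2.17  1.33  0.34  0.56]
20 0.14 [0. 0.] [ 0.76  0.61 -0.67  2.22  1.36  0.29  0.52]
20 0.16 [0. 0.] [ 0.71  0.56 -0.59  2.27  1.39  0.22  0.47]
20 0.18 [0. 0.] [ 0.72  0.54 -0.58  2.31  1.48  0.2   0.38]
20 0.2 [0. 0.] [ 1.01  0.65 -0.9   2.35  1.6   0.39  0.34]
```

Call:
{"op": "drive_tool", "data": {
  "series": [
    {"rx":0,"ry":0,"rz":0,"x":-0.5,"y":0,"z":0.3,"hand":-1},
    {"rx":0,"ry":0,"rz":0,"x":-1.5,"y":0,"z":0.3,"hand":-1},
    {"rx":0,"ry":0,"rz":0,"x":-3,"y":0.2,"z":0.3,"hand":-1},
    {"rx":0,"ry":0,"rz":0,"x":-4.5,"y":0.4,"z":0.3,"hand":-1},
    {"rx":0,"ry":0,"rz":0,"x":-6,"y":0.6,"z":0.3,"hand":-1},
    {"rx":0,"ry":0,"rz":0,"x":-7.5,"y":0.8,"z":0.3,"hand":-1},
    {"rx":0,"ry":0,"rz":0,"x":-9,"y":1,"z":0.3,"hand":-1},
    {"rx":0,"ry":0,"rz":0,"x":-10.2,"y":1.2,"z":0.3,"hand":-1},
    {"rx":0,"ry":0,"rz":0,"x":-11.4,"y":1.4,"z":0.3,"hand":-1},
    {"rx":0,"ry":0,"rz":0,"x":-11.4,"y":1.4,"z":0.3,"hand":-1},
    {"rx":0,"ry":0,"rz":0,"x":-11.4,"y":1.4,"z":0.3,"hand":-1}
  ]
}}

```text
t: 24.0
eef_pos: [0.5708, -0.0901, 0.0174]
orientation: [1.761, 1.761, 0.733]
ft_force: [0.4, -0.1, -2.6]
width: 0.361
```

```bash
python3 - <<'E'
from srch import *
import h
h.st()
c=h.snap('top','t10'); h.crop(c,190,95,310,255,4,'t10c')
c=h.snap('scene','s10'); h.crop(c,200,130,330,280,4,'s10c')
E
```

```text
t 24.0 tcp [ 0.5708 -0.0901  0.0174] booth [-0.0373 -0.0386  0.0174] xt [-0.001  1.     0.004] zt [ 0.707  0.003 -0.707] F [ 0.4 -0.1 -2.6] w 0.361 q [ 1.08  1.01 -0.97  2.42  2.73  0.78 -0.46]
```

View pics/t10c.png

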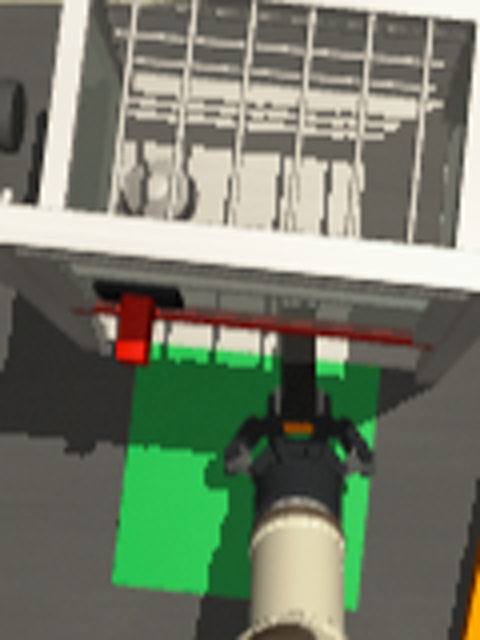

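View pics/s10c.png

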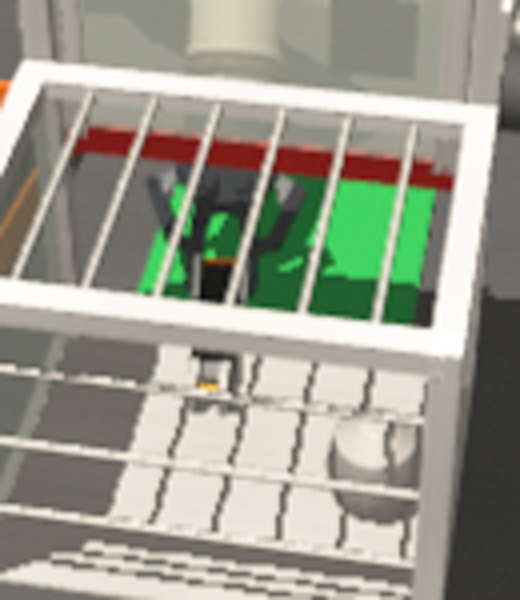

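```bash
python3 - <<'E'
from srch import *
import h
q=h.readout.get_obs()['joint_pos']; M,t=fk(q,P,S)
h.goal([.57,-.09,.07],40,0,0)
a=(np.array([.57,-.09,.07]),om(40,0,0))
q1,_=run(q,[a]*4,.02,1);print(q1.round(2),err(q1,a))
for tilt in(10,15,20):
 for x in(.55,.57):
  b=(np.array([x,-.09,.08]),om(tilt,0,0)); q2,_=run(q1,[b]*8,.02,1,log=(tilt==15));print(tilt,q2.round(2),err(q2,b))
  gx=.539+.015+.0187*np.sin(np.deg2rad(tilt))
  c=(np.array([gx,-.09,.012]),b[1]); q3,_=run(q2,[c]*6,.02,1);print(q3.round(2),err(q3,c))
  for d in(.1,.12): e=(c[0]-[d,0,0],c[1]); q4,_=run(q3,[e]*8,.02,1);print('   drag',d,q4.round(2),err(q4,e))
E
```

```text
k 0 shift cm [-0.16  0.03  5.23] rv [-0.003  0.088 -0.001] deg 5.1
[ 1.04  0.72 -1.01  2.38  2.41  0.54 -0.4 ] (np.float64(2.7129298696879193e-09), np.float64(1.001454047448329e-07))
10 [ 0.95  0.69 -1.05  2.04  0.94  0.75  0.91] (np.float64(8.591255082049299e-07), np.float64(2.2774821787883127e-05))
[ 0.84  0.79 -0.92  2.04  1.09  0.66  0.79] (np.float64(3.806754919102654e-15), np.float64(1.0648106868526682e-13))
   drag 0.1 [ 0.93  0.66 -0.91  2.27  1.16  0.53  0.69] (np.float64(4.291468873614597e-17), np.float64(1.2912864575169209e-14))
   drag 0.12 [ 0.95  0.63 -0.91  2.32  1.18  0.5   0.67] (np.float64(1.1713019392737297e-15), np.float64(3.903912984635628e-14))
10 [ 0.92  0.72 -1.04  1.99  0.94  0.77  0.92] (np.float64(8.25461886698336e-07), np.float64(2.2841590913291145e-05))
[ 0.84  0.79 -0.92  2.04  1.09  0.66  0.79] (np.float64(6.176294808058346e-15), np.float64(1.9281886784623042e-13))
   drag 0.1 [ 0.93  0.66 -0.92  2.27  1.16  0.53  0.69] (np.float64(1.8335625048443176e-16), np.float64(7.0577595557158595e-15))
   drag 0.12 [ 0.95  0.63 -0.91  2.32  1.18  0.5   0.67] (np.f
[... 2383 characters left out ...]
.72  0.35  0.14] (np.float64(1.3896895209792785e-14), np.float64(4.557754878870221e-13))
   drag 0.12 [ 1.23  0.92 -1.25  2.42  1.73  0.75  0.3 ] (np.float64(0.0064293128055382025), np.float64(0.11538924422677484))
20 [ 0.95  0.63 -0.99  2.13  1.14  0.52  0.72] (np.float64(3.0091905972668648e-09), np.float64(8.65812291899166e-08))
[ 0.81  0.7  -0.81  2.17  1.44  0.42  0.45] (np.float64(2.296502683414661e-12), np.float64(8.054140904614062e-11))
   drag 0.1 [ 0.9   0.6  -0.82  2.39  1.72  0.35  0.14] (np.float64(1.3844305852554988e-14), np.float64(4.355610955159034e-13))
   drag 0.12 [ 1.23  0.92 -1.25  2.42  1.73  0.75  0.3 ] (np.float64(0.006428995438972881), np.float64(0.11539200867685706))
```

Call:
{"op": "drive_tool", "data": {
  "series": [
    {"rx":0,"ry":0,"rz":0,"x":0,"y":0,"z":-0.2,"hand":-1},
    {"rx":0,"ry":0,"rz":0,"x":0,"y":0,"z":-0.2,"hand":1},
    {"rx":0,"ry":0,"rz":0,"x":0,"y":0,"z":-0.1,"hand":1},
    {"rx":0,"ry":0,"rz":0,"x":0,"y":0,"z":0,"hand":1},
    {"rx":0,"ry":0,"rz":0,"x":0,"y":0,"z":0,"hand":1},
    {"rx":0,"ry":0.088,"rz":0,"x":0,"y":0,"z":4,"hand":1},
    {"rx":0,"ry":0.088,"rz":0,"x":0,"y":0,"z":8.5,"hand":1},
    {"rx":0,"ry":0.088,"rz":0,"x":0,"y":0,"z":8.5,"hand":1},
    {"rx":0,"ry":0.524,"rz":0,"x":-3,"y":0,"z":9,"hand":1},
    {"rx":0,"ry":0.524,"rz":0,"x":-3,"y":0,"z":9,"hand":1},
    {"rx":0,"ry":0.524,"rz":0,"x":-3,"y":0,"z":9,"hand":1},
    {"rx":0,"ry":0.524,"rz":0,"x":-3,"y":0,"z":9,"hand":1},
    {"rx":0,"ry":0.524,"rz":0,"x":-3,"y":0,"z":9,"hand":1},
    {"rx":0,"ry":0.524,"rz":0,"x":-3,"y":0,"z":9,"hand":1},
    {"rx":0,"ry":0.524,"rz":0,"x":-3,"y":0,"z":9,"hand":1},
    {"rx":0,"ry":0.524,"rz":0,"x":-3,"y":0,"z":9,"hand":1}
  ]
}}

```text
t: 25.7
eef_pos: [0.5436, -0.0887, 0.1091]
orientation: [2.084, 2.082, 0.284]
ft_force: [-0.2, 0.3, -0.1]
width: 1.001
```

```bash
python3 - <<'E'
from srch import *
import h
h.st()
c=h.snap('top','t11'); h.crop(c,190,95,310,255,4,'t11c')
c=h.snap('scene','s11'); h.crop(c,200,130,330,280,5,'s11c')
E
```

```text
t 25.7 tcp [ 0.5436 -0.0887  0.1091] booth [-0.0646 -0.0396  0.1091] xt [0.    1.    0.007] zt [ 0.261  0.007 -0.965] F [-0.2  0.3 -0.1] w 1.001 q [ 0.99  0.56 -1.03  2.11  0.85  0.6   0.98]
```

View pics/t11c.png

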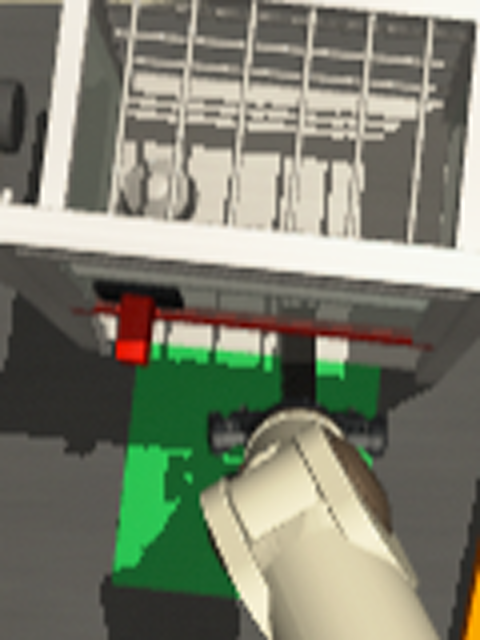

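View pics/s11c.png

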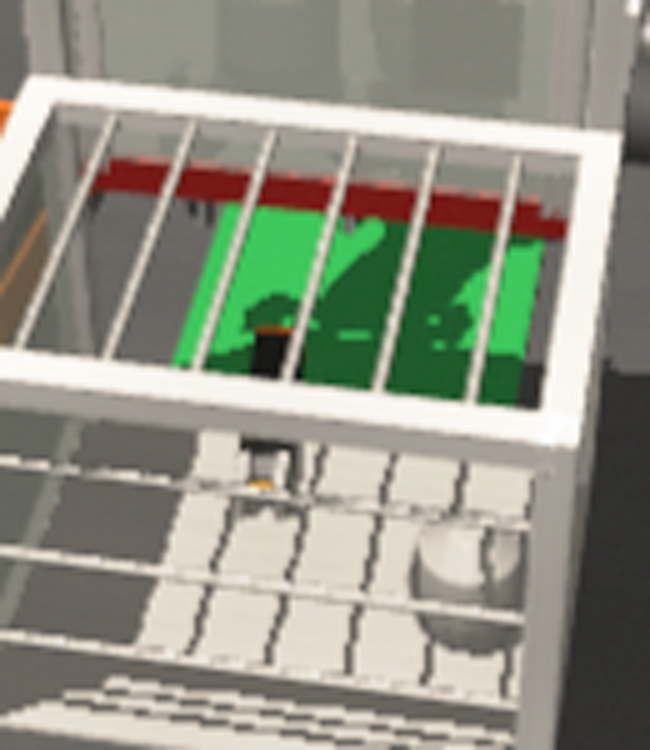

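```bash
python3 - <<'E'
from srch import *
import h
s=h.load('s11'); c=h.load('t11')
for p in((252,330),(294,332)): print(h.cp(s,200,130,5,*p,.032).round(4))
for p in((283,345),(315,345),(284,390),(316,390)): print('top',h.cp(c,190,95,4,*p,.032).round(4))
N=np.array([.539,-.09])
h.goal([.559,-.09,.013],15,0,0)
E
```

```text
[ 0.5385 -0.109   0.032 ]
[ 0.5383 -0.0811  0.032 ]
top [ 0.6158 -0.0771  0.032 ]
top [ 0.6162 -0.1068  0.032 ]
top [ 0.5738 -0.0787  0.032 ]
top [ 0.5743 -0.1083  0.032 ]
k 0 shift cm [ 1.83  0.06 -9.39] rv [-0.002  0.002  0.002] deg 0.2
```

Call:
{"op": "drive_tool", "data": {
  "series": [
    {"rx":0,"ry":0,"rz":0,"x":1.7,"y":-0.5,"z":-4,"hand":1},
    {"rx":0,"ry":0,"rz":0,"x":1.7,"y":-0.5,"z":-7.5,"hand":1},
    {"rx":0,"ry":0,"rz":0,"x":1.7,"y":-0.5,"z":-9.4,"hand":1},
    {"rx":0,"ry":0,"rz":0,"x":1.7,"y":-0.5,"z":-9.4,"hand":1},
    {"rx":0,"ry":0,"rz":0,"x":1.7,"y":-0.5,"z":-9.4,"hand":-1},
    {"rx":0,"ry":0,"rz":0,"x":1.7,"y":-0.5,"z":-9.4,"hand":-1},
    {"rx":0,"ry":0,"rz":0,"x":1.7,"y":-0.5,"z":-9.4,"hand":-1},
    {"rx":0,"ry":0,"rz":0,"x":1.7,"y":-0.5,"z":-9.4,"hand":-1},
    {"rx":0,"ry":0,"rz":0,"x":1.7,"y":-0.5,"z":-9.4,"hand":-1},
    {"rx":0,"ry":0,"rz":0,"x":1.7,"y":-0.5,"z":-9.4,"hand":-1}
  ]
}}

```text
t: 26.8
eef_pos: [0.5586, -0.0946, 0.0149]
orientation: [2.082, 2.081, 0.28]
ft_force: [-4.6, 0.8, 9.1]
width: 0.359
```

```bash
python3 - <<'E'
import h
h.st()
E
```

```text
t 26.8 tcp [ 0.5586 -0.0946  0.0149] booth [-0.0491 -0.0442  0.0149] xt [-0.     1.     0.003] zt [ 0.261  0.003 -0.965] F [-4.6  0.8  9.1] w 0.359 q [ 0.78  0.69 -0.77  2.11  1.11  0.46  0.76]
```

Call:
{"op": "drive_tool", "data": {
  "series": [
    {"rx":0,"ry":0,"rz":0,"x":-1,"y":0.2,"z":0.2,"hand":-1},
    {"rx":0,"ry":0,"rz":0,"x":-2.5,"y":0.5,"z":0.2,"hand":-1},
    {"rx":0,"ry":0,"rz":0,"x":-4,"y":0.8,"z":0.2,"hand":-1},
    {"rx":0,"ry":0,"rz":0,"x":-5.5,"y":1.1,"z":0.2,"hand":-1},
    {"rx":0,"ry":0,"rz":0,"x":-7,"y":1.4,"z":0.2,"hand":-1},
    {"rx":0,"ry":0,"rz":0,"x":-8.5,"y":1.7,"z":0.2,"hand":-1},
    {"rx":0,"ry":0,"rz":0,"x":-10,"y":2,"z":0.2,"hand":-1},
    {"rx":0,"ry":0,"rz":0,"x":-11.5,"y":2,"z":0.2,"hand":-1},
    {"rx":0,"ry":0,"rz":0,"x":-11.5,"y":2,"z":0,"hand":-1},
    {"rx":0,"ry":0,"rz":0,"x":-11.5,"y":2,"z":0,"hand":-1},
    {"rx":0,"ry":0,"rz":0,"x":-11.5,"y":2,"z":0,"hand":1},
    {"rx":0,"ry":0,"rz":0,"x":-11.5,"y":2,"z":0,"hand":1},
    {"rx":0,"ry":0,"rz":0,"x":-11.5,"y":2,"z":0,"hand":1},
    {"rx":0,"ry":0,"rz":0,"x":-11.5,"y":2,"z":0,"hand":1},
    {"rx":0,"ry":0.26,"rz":0,"x":-11.5,"y":2,"z":4,"hand":1},
    {"rx":0,"ry":0.26,"rz":0,"x":-11.5,"y":2,"z":9,"hand":1},
    {"rx":0,"ry":0.26,"rz":0,"x":-11.5,"y":2,"z":14,"hand":1},
    {"rx":0,"ry":0.26,"rz":0,"x":-11.5,"y":2,"z":14,"hand":1}
  ]
}}

```text
t: 28.6
eef_pos: [0.4451, -0.0784, 0.1356]
orientation: [-2.217, -2.213, -0.008]
ft_force: [1.3, -1.6, -0.3]
width: 0.999
```

```bash
python3 - <<'E'
from srch import *
import h
h.st()
c=h.snap('top','t12'); h.crop(c,190,145,310,265,5,'t12c')
c=h.snap('scene','s12'); h.crop(c,200,110,330,240,5,'s12c')
E
```

```text
t 28.6 tcp [ 0.4451 -0.0784  0.1356] booth [-0.1636 -0.0381  0.1356] xt [0.002 1.    0.01 ] zt [-0.002  0.01  -1.   ] F [ 1.3 -1.6 -0.3] w 0.999 q [ 1.    0.45 -1.05  2.1   0.5   0.87  1.23]
```

View pics/t12c.png

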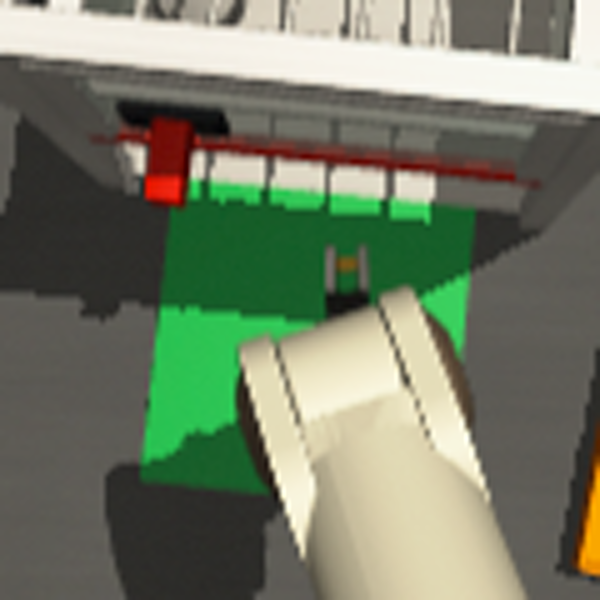

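View pics/s12c.png

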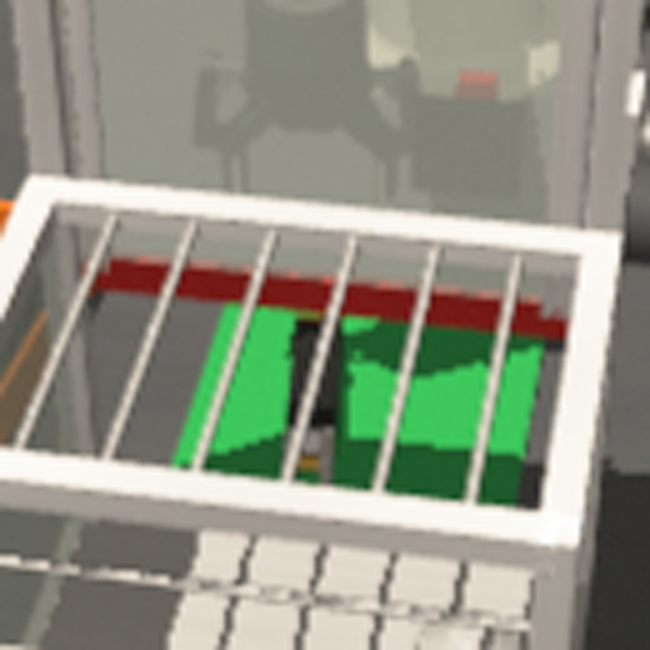

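```bash
python3 - <<'E'
from srch import *
import h
s=h.load('s12'); c=h.load('t12')
for p in((326,246),(369,248),(326,300),(368,300)):
    w=h.cp(c,190,145,5,*p,.028); print('top',w.round(4),h.w2b(w).round(4))
for p in((296,325),(340,325),(288,425),(333,425)):
    w=h.cp(s,200,110,5,*p,.032); print('scene',w.round(4))
E
```

```text
top [ 0.5677 -0.0571  0.028 ] [-0.0434 -0.0061  0.028 ]
top [ 0.5667 -0.0891  0.028 ] [-0.0416 -0.038   0.028 ]
top [ 0.5275 -0.0578  0.028 ] [-0.0833 -0.0103  0.028 ]
top [ 0.528  -0.0889  0.028 ] [-0.0801 -0.0412  0.028 ]
scene [ 0.4273 -0.0907  0.032 ]
scene [ 0.4249 -0.0602  0.032 ]
scene [ 0.5317 -0.0858  0.032 ]
scene [ 0.5293 -0.056   0.032 ]
```

```bash
python3 - <<'E'
from srch import *
import h
for fn,tcp,xt in(('scene0',[.248,-.6005,.2305],[.382,-.924,0]),('s2',[.5083,.0316,.2218],None),('s6',[.5141,.0358,.3421],None)):
    c=h.load(fn); W=h.cloud(c)
    D=W-np.array(tcp); 
    if xt is None: continue
    x=np.array(xt); y=np.cross([0,0,-1.],x)
    lx=D@x; ly=D@y; lz=-D[...,2]
    k=(abs(lx)<.09)&(abs(ly)<.06)&(lz>-.15)&(lz<.03)&(c['z_map']>0)
    for a in np.arange(-.09,.09,.01):
        m=k&(lx>=a)&(lx<a+.01)
        if m.any(): print(fn,a.round(3),'maxlz(tipward)',lz[m].max().round(4),'min',lz[m].min().round(3),m.sum())
E
```

```text
scene0 -0.08 maxlz(tipward) -0.059 min -0.093 12
scene0 -0.07 maxlz(tipward) -0.0583 min -0.119 52
scene0 -0.06 maxlz(tipward) -0.0214 min -0.12 53
scene0 -0.05 maxlz(tipward) -0.0182 min -0.116 57
scene0 -0.04 maxlz(tipward) -0.0653 min -0.149 63
scene0 -0.03 maxlz(tipward) -0.0798 min -0.149 57
scene0 -0.02 maxlz(tipward) -0.077 min -0.15 52
scene0 -0.01 maxlz(tipward) -0.0746 min -0.15 55
scene0 -0.0 maxlz(tipward) -0.0736 min -0.15 54
scene0 0.01 maxlz(tipward) -0.0737 min -0.149 55
scene0 0.02 maxlz(tipward) -0.0757 min -0.149 56
scene0 0.03 maxlz(tipward) -0.0658 min -0.147 55
scene0 0.04 maxlz(tipward) -0.0157 min -0.116 63
scene0 0.05 maxlz(tipward) -0.0224 min -0.117 54
scene0 0.06 maxlz(tipward) -0.0585 min -0.119 54
scene0 0.07 maxlz(tipward) -0.0607 min -0.08 5
```

```bash
python3 - <<'E'
from srch import *
import h
q=h.readout.get_obs()['joint_pos']
a=(np.array([.4935,-.073,.010]),om(0,0,0)); u=(a[0]+[0,0,.12],a[1]); b=(np.array([.4137,-.3927,.13]),om(0,-11.7,0)); d=(b[0]-[0,0,.118],b[1])
for r,n in((u,4),(a,5),(u,5),(b,12),(d,6)):
    q,_=run(q,[r]*n,.02,1); print(q.round(2),np.round(err(q,r),3))
h.goal(*u[:1],0,0,0);h.goal(a[0],0,0,0)
E
```

```text
[ 0.89  0.53 -0.99  2.01  0.57  0.9   1.16] [0. 0.]
[ 0.72  0.7  -0.79  2.06  0.79  0.7   0.98] [0. 0.]
[ 0.88  0.53 -0.99  2.01  0.57  0.9   1.16] [0. 0.]
[ 1.37  0.61 -0.88  1.84  0.57  0.96  1.61] [0. 0.]
[ 1.27  0.77 -0.74  1.89  0.73  0.78  1.49] [0. 0.]
k 0 shift cm [ 4.37  0.53 -0.94] rv [-0.005  0.01   0.002] deg 0.6
k 0 shift cm [  4.37   0.53 -12.94] rv [-0.005  0.01   0.002] deg 0.6
```

Call:
{"op": "drive_tool", "data": {
  "series": [
    {"rx":0,"ry":0.01,"rz":0.015,"x":4.8,"y":0.5,"z":-1,"hand":1},
    {"rx":0,"ry":0.01,"rz":0.015,"x":4.8,"y":0.5,"z":-3,"hand":1},
    {"rx":0,"ry":0.01,"rz":0.015,"x":4.8,"y":0.5,"z":-7,"hand":1},
    {"rx":0,"ry":0.01,"rz":0.015,"x":4.8,"y":0.5,"z":-10.5,"hand":1},
    {"rx":0,"ry":0.01,"rz":0.015,"x":4.8,"y":0.5,"z":-12.5,"hand":1},
    {"rx":0,"ry":0.01,"rz":0.015,"x":4.8,"y":0.5,"z":-12.6,"hand":1},
    {"rx":0,"ry":0.01,"rz":0.015,"x":4.8,"y":0.5,"z":-12.6,"hand":-1},
    {"rx":0,"ry":0.01,"rz":0.015,"x":4.8,"y":0.5,"z":-12.6,"hand":-1},
    {"rx":0,"ry":0.01,"rz":0.015,"x":4.8,"y":0.5,"z":-12.6,"hand":-1},
    {"rx":0,"ry":0.01,"rz":0.015,"x":4.8,"y":0.5,"z":-12.6,"hand":-1},
    {"rx":0,"ry":0.01,"rz":0.015,"x":4.8,"y":0.5,"z":-12.6,"hand":-1},
    {"rx":0,"ry":0.01,"rz":0.015,"x":4.8,"y":0.5,"z":-12.6,"hand":-1}
  ],
  "grip_force": 60
}}

```text
t: 29.9
eef_pos: [0.4935, -0.0742, 0.0097]
orientation: [-2.202, -2.232, 0.004]
ft_force: [-1.4, -0.1, 7.0]
width: 0.356
```

```bash
python3 - <<'E'
import h
h.st()
E
```

```text
t 29.9 tcp [ 0.4935 -0.0742  0.0097] booth [-0.1157 -0.0296  0.0097] xt [-0.014  1.     0.003] zt [-0.006  0.003 -1.   ] F [-1.4 -0.1  7. ] w 0.356 q [ 0.73  0.71 -0.8   2.04  0.78  0.72  1.02]
```

Call:
{"op": "drive_tool", "data": {
  "series": [
    {"rx":0,"ry":0,"rz":0,"x":0,"y":0,"z":1.5,"hand":-1},
    {"rx":0,"ry":0,"rz":0,"x":0,"y":0,"z":4,"hand":-1},
    {"rx":0,"ry":0,"rz":0,"x":0,"y":0,"z":8,"hand":-1},
    {"rx":0,"ry":0,"rz":0,"x":0,"y":0,"z":12,"hand":-1},
    {"rx":0,"ry":0,"rz":-0.03,"x":-1,"y":-3,"z":12,"hand":-1},
    {"rx":0,"ry":0,"rz":-0.07,"x":-2,"y":-7,"z":12,"hand":-1},
    {"rx":0,"ry":0,"rz":-0.1,"x":-3,"y":-11,"z":12,"hand":-1},
    {"rx":0,"ry":0,"rz":-0.13,"x":-4,"y":-15,"z":12,"hand":-1},
    {"rx":0,"ry":0,"rz":-0.16,"x":-5,"y":-19,"z":12,"hand":-1},
    {"rx":0,"ry":0,"rz":-0.2,"x":-6,"y":-23,"z":12,"hand":-1},
    {"rx":0,"ry":0,"rz":-0.2,"x":-7,"y":-27,"z":12,"hand":-1},
    {"rx":0,"ry":0,"rz":-0.2,"x":-7.5,"y":-30,"z":12,"hand":-1},
    {"rx":0,"ry":0,"rz":-0.2,"x":-8,"y":-31.9,"z":12,"hand":-1},
    {"rx":0,"ry":0,"rz":-0.2,"x":-8,"y":-31.9,"z":12,"hand":-1},
    {"rx":0,"ry":0,"rz":-0.2,"x":-8,"y":-31.9,"z":12,"hand":-1}
  ]
}}

```text
t: 31.4
eef_pos: [0.4121, -0.3928, 0.1288]
orientation: [-2.412, -1.998, 0.003]
ft_force: [0.4, 0.8, -2.2]
width: 0.354
```

```bash
python3 - <<'E'
import h
h.st()
c=h.snap('top','t13'); h.crop(c,280,180,390,290,5,'t13c')
c=h.snap('scene','s13'); h.crop(c,130,100,260,230,5,'s13c')
E
```

```text
t 31.4 tcp [ 0.4121 -0.3928  0.1288] booth [-0.1688 -0.3541  0.1288] xt [0.186 0.982 0.004] zt [-0.008  0.006 -1.   ] F [ 0.4  0.8 -2.2] w 0.354 q [ 1.37  0.62 -0.88  1.82  0.57  0.98  1.63]
```

View pics/t13c.png

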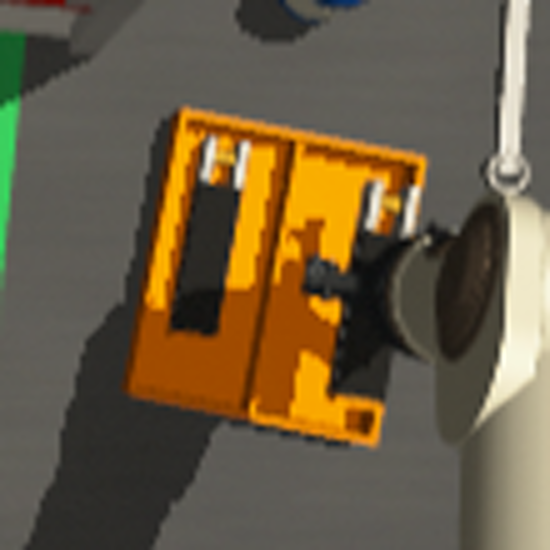

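View pics/s13c.png

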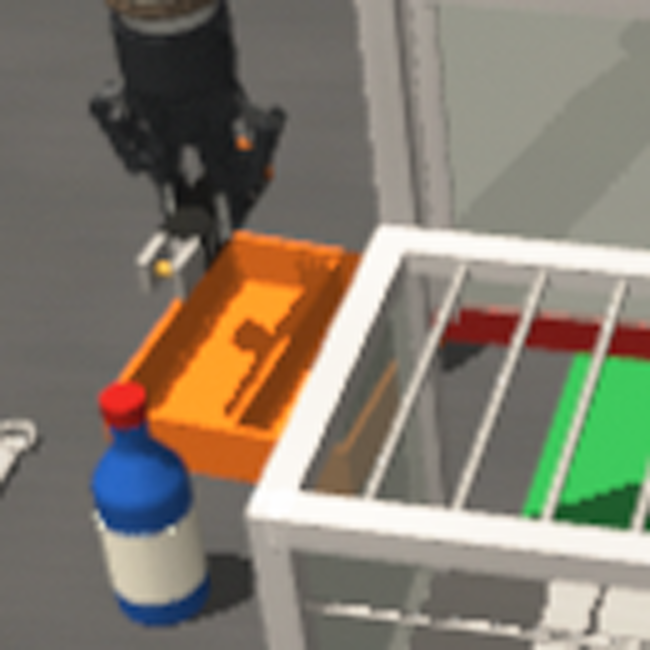

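```bash
python3 - <<'E'
import h, numpy as np
c=h.load('t13'); W=h.cloud(c)
a=h.cp(c,280,180,5,372,180,.147); b=h.cp(c,280,180,5,417,190,.147); print(a,b,(a+b)/2)
m=(a+b)/2; d=np.array([np.cos(-.187),np.sin(-.187),0]); ctr=m-.075*d; print('bar centre',ctr)
e=ctr-np.array([.4137,-.3927,0]); print('along',e@d,'across',e@np.array([-d[1],d[0],0]))
u,v=280+390/5,180+200/5; print(W[int(v),int(u)])
E
```

```text
[ 0.48770372 -0.39287959  0.147     ] [ 0.48150614 -0.42268556  0.147     ] [ 0.48460493 -0.40778257  0.147     ]
bar centre [ 0.41091245 -0.39383917  0.147     ]
along -0.002527168118079951 across -0.0016375475509478694
[ 0.47340591 -0.40736511  0.14173375]
```

Call:
{"op": "drive_tool", "data": {
  "series": [
    {"rx":0,"ry":0,"rz":0,"x":0.2,"y":0.1,"z":-2,"hand":-1},
    {"rx":0,"ry":0,"rz":0,"x":0.2,"y":0.1,"z":-4.5,"hand":-1},
    {"rx":0,"ry":0,"rz":0,"x":0.2,"y":0.1,"z":-7,"hand":-1},
    {"rx":0,"ry":0,"rz":0,"x":0.2,"y":0.1,"z":-9,"hand":-1},
    {"rx":0,"ry":0,"rz":0,"x":0.2,"y":0.1,"z":-10.3,"hand":-1},
    {"rx":0,"ry":0,"rz":0,"x":0.2,"y":0.1,"z":-11,"hand":-1},
    {"rx":0,"ry":0,"rz":0,"x":0.2,"y":0.1,"z":-11.4,"hand":-1},
    {"rx":0,"ry":0,"rz":0,"x":0.2,"y":0.1,"z":-11.6,"hand":-1},
    {"rx":0,"ry":0,"rz":0,"x":0.2,"y":0.1,"z":-11.7,"hand":-1},
    {"rx":0,"ry":0,"rz":0,"x":0.2,"y":0.1,"z":-11.7,"hand":-1},
    {"rx":0,"ry":0,"rz":0,"x":0.2,"y":0.1,"z":-11.7,"hand":-1}
  ]
}}

```text
t: 32.6
eef_pos: [0.4147, -0.3925, 0.0119]
orientation: [-2.413, -2.0, 0.004]
ft_force: [0.2, -0.2, -3.1]
width: 0.352
```

```bash
python3 - <<'E'
import h
h.st()
c=h.snap('top','t14'); h.crop(c,280,180,390,290,5,'t14c')
c=h.snap('scene','s14'); h.crop(c,130,100,260,230,5,'s14c')
E
```

```text
t 32.6 tcp [ 0.4147 -0.3925  0.0119] booth [-0.1662 -0.3536  0.0119] xt [0.186 0.983 0.003] zt [-0.007  0.004 -1.   ] F [ 0.2 -0.2 -3.1] w 0.352 q [ 1.27  0.78 -0.75  1.87  0.73  0.8   1.51]
```

View pics/s14c.png

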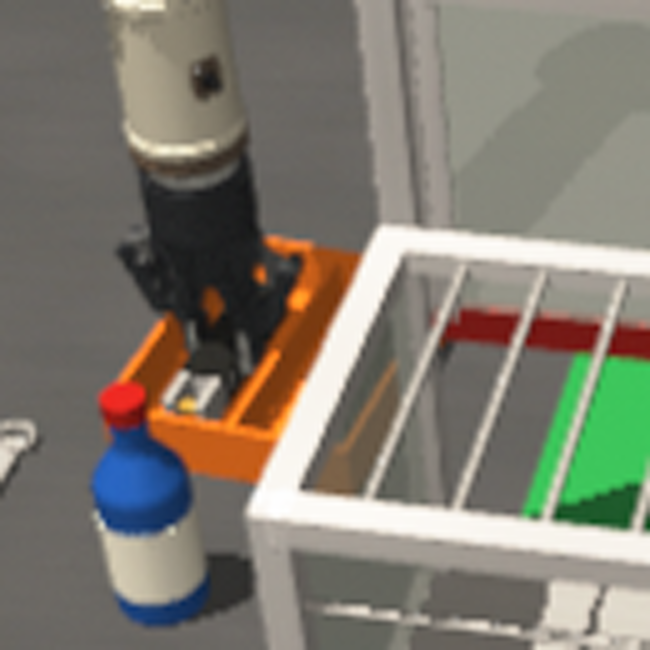

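View pics/t14c.png

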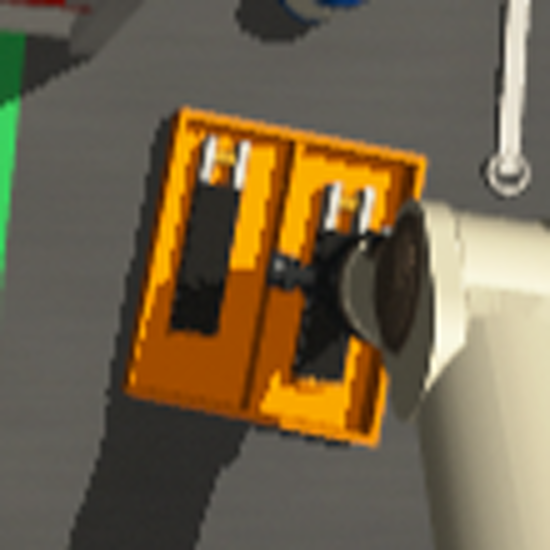

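Call:
{"op": "drive_tool", "data": {
  "series": [
    {"rx":0,"ry":0,"rz":0,"x":0,"y":0,"z":-0.1,"hand":-1},
    {"rx":0,"ry":0,"rz":0,"x":0,"y":0,"z":-0.15,"hand":-1},
    {"rx":0,"ry":0,"rz":0,"x":0,"y":0,"z":-0.15,"hand":-1}
  ]
}}

```text
t: 33.0
eef_pos: [0.4147, -0.3924, 0.0108]
orientation: [-2.412, -2.0, 0.005]
ft_force: [-1.8, 1.4, 5.5]
width: 0.354
```

```bash
python3 - <<'E'
import h
h.st()
E
```

```text
t 33.0 tcp [ 0.4147 -0.3924  0.0108] booth [-0.1662 -0.3536  0.0108] xt [0.186 0.983 0.003] zt [-0.008  0.004 -1.   ] F [-1.8  1.4  5.5] w 0.354 q [ 1.27  0.78 -0.75  1.87  0.73  0.8   1.51]
```

In contact with the crate floor (Fz changed from -3.1 to +5.5). I'll open the jaws only part way so the fingers fit inside the compartment, then raise straight up.

Call:
{"op": "drive_tool", "data": {
  "series": [
    {"rx":0,"ry":0,"rz":0,"x":0,"y":0,"z":0,"hand":-0.15},
    {"rx":0,"ry":0,"rz":0,"x":0,"y":0,"z":0,"hand":0},
    {"rx":0,"ry":0,"rz":0,"x":0,"y":0,"z":0,"hand":0},
    {"rx":0,"ry":0,"rz":0,"x":0,"y":0,"z":0,"hand":0},
    {"rx":0,"ry":0,"rz":0,"x":0,"y":0,"z":1,"hand":0},
    {"rx":0,"ry":0,"rz":0,"x":0,"y":0,"z":3,"hand":0},
    {"rx":0,"ry":0,"rz":0,"x":0,"y":0,"z":7,"hand":0},
    {"rx":0,"ry":0,"rz":0,"x":0,"y":0,"z":11,"hand":0},
    {"rx":0,"ry":0,"rz":0,"x":-2,"y":-6,"z":15,"hand":0},
    {"rx":0,"ry":0,"rz":0,"x":-4,"y":-10,"z":18,"hand":0},
    {"rx":0,"ry":0,"rz":0,"x":-6,"y":-14,"z":20,"hand":0},
    {"rx":0,"ry":0,"rz":0,"x":-8,"y":-18,"z":20,"hand":0},
    {"rx":0,"ry":0,"rz":0,"x":-8,"y":-18,"z":20,"hand":0},
    {"rx":0,"ry":0,"rz":0,"x":-8,"y":-18,"z":20,"hand":0}
  ]
}}

```text
t: 34.4
eef_pos: [0.331, -0.5767, 0.2107]
orientation: [-2.421, -1.991, 0.007]
ft_force: [0.0, 0.0, 0.8]
width: 0.501
```

```bash
python3 - <<'E'
import h
h.st()
c=h.snap('top','t15')
c=h.snap('scene','s15'); 
E
```

```text
t 34.4 tcp [ 0.331  -0.5767  0.2107] booth [-0.2334 -0.5444  0.2107] xt [0.193 0.981 0.001] zt [-0.008  0.003 -1.   ] F [0.  0.  0.8] w 0.501 q [ 1.58  0.67 -0.88  1.51  0.54  1.22  1.99]
```

View pics/t15.png

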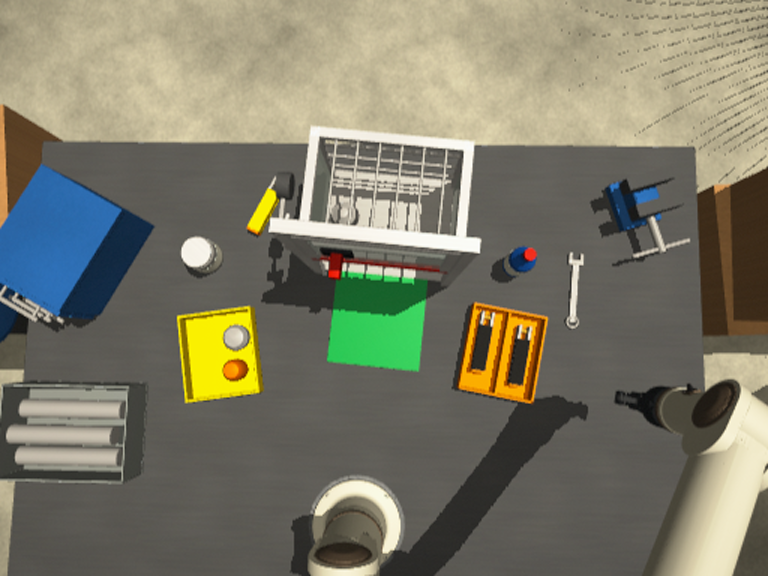

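View pics/s15.png

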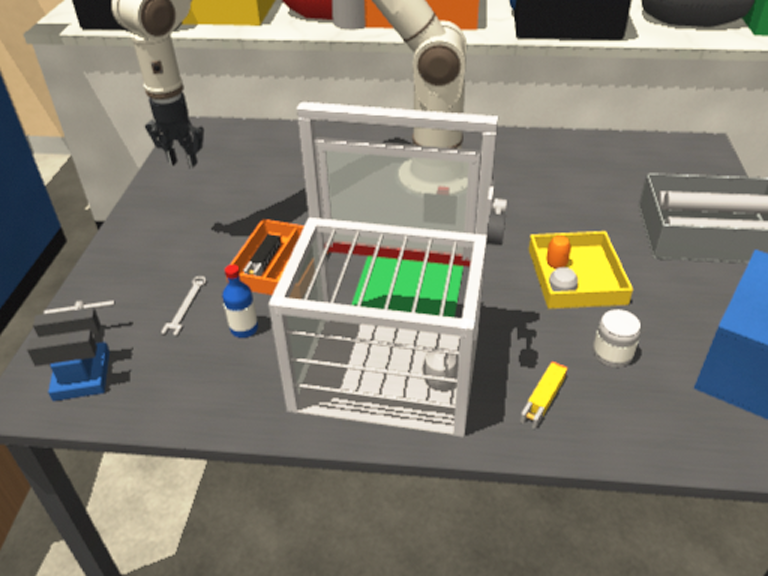

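The top view shows the footrest at (520,355) in the right-hand compartment, beside its mate at (482,345). The shutter is up and the other things are where they were. I'll check that it lies flat, then hand in.

```bash
python3 - <<'E'
import h, numpy as np
c=h.load('t15'); W=h.cloud(c)
for v in (228,234,240,246,252):
    k=W[v,342:356]; k=k[(k[:,2]>.02)]; print(v,np.median(k,0).round(3))
o=h.load('top0'); d=np.abs(c['color'].astype(int)-o['color']).sum(2)
print('mate diff',d[205:250,313:328].mean(),'tray',d[200:270,120:172].mean(),'wrench',d[165:220,375:392].mean())
h.robot.close_job()
E
```

```text
228 [ 0.447 -0.398  0.032]
234 [ 0.425 -0.393  0.032]
240 [ 0.403 -0.391  0.034]
246 [ 0.382 -0.388  0.034]
252 [ 0.36  -0.389  0.034]
mate diff 5.004444444444444 tray 5.252472527472528 wrench 7.242780748663102
the job is handed in; nothing more can be done
```

The job is done and handed in at about 34.5 s of the 72 s allowed, with no verdict reported.

1. **Shutter:** I raised it by the red grip to about 0.19 of the 0.20 m travel and let go. It was still up in the last pictures.
2. **Draw-out:** I pulled the footrest by its near end, tilted 45°, about 11 cm. The arm cannot reach farther back at that tilt, so I set it down, gripped the near end again more upright and drew it onto the mat. Its far end lay about 4 cm in front of the shutter plane.
3. **Crate:** I gripped the footrest by its middle and lowered it into the empty compartment. The vertical force changed from -3.1 N to +5.5 N as it touched the floor. I opened the jaws part way and backed off.

**Last checks:**
- The footrest's top reads 32–34 mm high along its length (33 mm expected), so it lies flat.
- The mate, the tray with its contents and the wrench match the first picture.
- The other things I checked only by eye, and they look unmoved.
- The gripper is clear and touching nothing.

**What went wrong:** early on the arm ran into joint limits and the tool missed several commanded poses. That took about 12 s to sort out, all in free space before anything was touched. I worked the arm's geometry out from the readings to plan the later moves. The tool readings showed no large forces, but they come only at the end of each move. I had no reading of forces on the arm links.

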